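Pin a microphone arm's pivot together on the studio desk

TASK

Put the microphone arm's pivot together on the dark desk mount: first the orange spacer, on it the aluminium foot plate with its red pointed tip towards the mount's red mark, on that the brass collar, all lying flat with their holes in line over the bore. Then put the red-headed pin down through all of them until its head sits on the collar, let go, and leave everything else on the desk, the black-headed pin included, where it is.

Things in the scene. Friction and masses are not known exactly. Their poses are not given: they have to be found in the camera images.
- mount: Dark steel desk mount, fixed: a block 90 x 90 mm, 30 mm high, with an upright 14 mm bore, 24 mm deep, in the middle of its top. Origin on the bore's axis at desk height; z up. A tongue 18 mm wide with a red mark on top runs out along its +x to 90 mm from the bore's axis, also 30 mm high: +x is the direction of the red mark.
- spacer: Orange plastic spacer: flat ring 46 mm across, 12 mm thick, 15 mm hole. Origin in the middle of its underside, on the hole's axis; z up. Lies flat.
- leaf: Aluminium foot plate of the mic arm, lies flat: x -50 to 50 mm, 36 mm wide (y), 12 mm thick, plus a pointed tip marked red at its +x end, 68 mm from the hole. 15 mm hole in the middle; origin on its axis at the underside; z up. On top, a black spigot 18 mm across, 22 mm high at x = 42 mm and a black block 14 x 32 x 16 mm at x = -41 mm. It balances at the hole.
- leaf_tip (a point): The pointed tip of the foot plate, on its upper face: the red-marked end, 68 mm along its +x from the hole.
- collar: Brass collar: flat ring 40 mm across, 12 mm thick, 15 mm hole. Origin in the middle of its underside, on the hole's axis; z up. Lies flat.
- rack: Blue pin rack, fixed: a plate 50 x 130 mm (y) whose top is 66 mm above the desk, on two end legs, with two 16 mm holes at y = -30 and +30 mm. The two pins hang in it by their heads. Origin at desk height under its centre.
- pin: Pivot pin with a red head, the one to use: steel shank 12 mm thick, 58 mm long, tapered nose (6 mm at the tip, full width 7 mm up), round head 26 mm across, 20 mm high. Origin at the nose tip, z up the axis; head's underside at 58 mm, top at 78 mm. Hangs upright in either hole of the rack, head resting on the rack's top; comes out straight up. 80 g.
- black_pin: A spare pin of the same shape and size with a black head, in the rack's other hole. Stays there.
- mug: Bystander: white mug, 80 mm wide with a handle on its +y side, 90 mm tall. Origin in the middle of its underside. Leave alone.
- canister: Bystander: blue canister with white cap, 74 mm wide, 120 mm tall. Origin in the middle of its underside. Leave alone.
- bottle: Bystander: clear water bottle, 64 mm wide, 200 mm tall. Origin in the middle of its underside. Leave alone.
- earcase: Bystander: white earphone case, 44 x 56 x 24 mm. Origin in the middle of its underside. Leave alone.
- notes: Bystander: yellow note block, 50 x 50 x 16 mm. Origin in the middle of its underside. Leave alone.
- stapler: Bystander: green stapler, 120 mm long (its x) x 34 mm, 45 mm tall. Origin in the middle of its underside. Leave alone.
- tape: Bystander: grey roll of tape, 96 mm wide, 24 mm tall. Origin in the middle of its underside. Leave alone.

How it is judged:
On the way, in this order (a step that is already met when the one before it is completed fails the run):
1. the orange spacer lies flat on the mount, roughly over the bore (15 mm) (horizontal distance between spacer and mount below 0.015 m and z of spacer in the frame of mount between 0.024 and 0.036 m and angle between spacer's own z axis and vertical below 0.12 rad), for 0.2 s.
2. the foot plate lies flat on the spacer, roughly over the bore (15 mm) (all of step 1 and horizontal distance between leaf and mount below 0.015 m and z of leaf in the frame of mount between 0.036 and 0.048 m and angle between leaf's own z axis and vertical below 0.12 rad), for 0.2 s.
3. the brass collar lies flat on the foot plate, roughly over the bore (15 mm) (horizontal distance between each of leaf, collar and mount below 0.015 m and z of leaf in the frame of mount between 0.036 and 0.048 m and angle between each of leaf, collar's own z axis and vertical below 0.12 rad and z of collar in the frame of mount between 0.048 and 0.06 m), for 0.2 s.
At the end, for the whole second after the job is handed in: Spacer, plate, collar flat (4 deg) in this order on the mount, holes within 4 mm of the bore axis, heights within 4 mm of full contact; plate tip along the red mark within 8 deg; red-headed pin upright (6 deg) through all, within 4 mm of the axis, head within 4 mm of the collar; all at rest (horizontal distance between each of spacer, leaf, collar, pin and mount below 0.004 m and z of spacer in the frame of mount between 0.026 and 0.034 m and angle between each of spacer, leaf, collar's own z axis and vertical below 0.07 rad and z of leaf in the frame of mount between 0.038 and 0.046 m and angle between the x axis of leaf and the x axis of mount, either way round below 0.14 rad and x of leaf_tip in the frame of mount above 0.04 m and z of collar in the frame of mount between 0.05 and 0.058 m and z of pin in the frame of mount between 0.004 and 0.012 m and angle between pin's own z axis and vertical below 0.1 rad and linear speed of each of spacer, leaf, collar, pin below 0.02 m/s); the robot touches nothing.
It fails at once if the black-headed pin is moved more than 30 mm (distance of black_pin from where it was at the start of the episode above 0.03 m).
It fails at once if a bystander is moved more than 30 mm (distance of any of mug, canister, bottle, earcase, notes, stapler, tape from where it was at the start of the episode above 0.03 m).
It also fails if it takes over 72 s, if anything falls off the work surface, if the arm or the gripper's body presses on something with over 40 N, if the wrist force passes 120 N, or if a joint passes its speed limit or range.

ROBOT

A 7-joint arm with a two-finger parallel gripper is mounted at the origin on the work surface. World frame = base frame: x ahead of the robot, y to its left, z up, the work surface at z = 0. Lengths are in m, angles in rad, forces in N, time in s.
With the tool pointing down it reaches from about 0.425 to 0.925 m from the base axis. Payload 6.8 kg.
Tool frame: the origin (TCP) lies on the centre line of the jaws, within the pads' length; the fingertips stand 25 mm ahead of it and the grasp point (between the pads) lies 6 mm ahead of it; z points along the fingers, y is the line along which they close (so a half turn about z gives the same grasp; the last joint's range is limited). The gripper opens to 85 mm and grips with 20 to 120 N. Pads are 22 mm wide; open, the fingers measure 114 mm over their backs; the gripper's body (76 mm by 85 mm) begins 54 mm behind the grasp point. The pads swing forward as they close: fully open they stand 13 mm farther back than shut.
Start: joints at [-1.234, 0.477, 0.022, 1.555, -0.011, 1.109, -0.083], TCP at [0.29, 0.609, 0.231] pointing down, gripper open.
Joint ranges: [-2.96, 2.96], [-0.34, 2.1], [-1.41, 1.46], [0.24, 2.44], [-1.37, 4.51], [0.17, 1.92], [-2.96, 2.96]. Speed limits (rad/s): [2.39, 2.39, 3.14, 3.14, 3.14, 3.14, 3.14].

INTERFACE

Orientations are given as a rotation vector (axis times angle).
In Python, from bench import status, imaging, workorder gives the robot as it stands.
- The arm moves only by the tool send_rows, never from a script. Its argument "steps" is a list of rows, each an object of numbers: "dx", "dy", "dz": the shift along the tool's x, y, z in cm; "yaw": the turn about the tool's z in degrees; "gripper": the opening, from 0 (shut) to 1 (fully open). A call has 1 to 5 rows; each row is the pose to reach, as a shift and turn from the pose commanded when the call began, along the tool's axes at that moment; what a row does not reach only later rows make up. A row lasts 1/8 s, in which the tool goes at most 62.5 mm and 10.7 degrees, less where a joint would pass 70% of its speed; a pose out of reach is approached as far as the arm can. A call with a gripper value outside its range is refused whole. The fingers move at their own pace and stop on an object; "force" is the grip in N (left out, the last holds). Time passes only in rows, so rows that repeat a pose let the fingers close. It gives the time, the measured TCP pose, the force, the opening and the grip force at its end, in the units of the state.
- status.get_obs(): the state, without advancing time (a new reading comes with each control period).
- imaging.grab_frame(name): name is "scene" or "side" or "wrist"; returns a dict with "color" (384x512x3 uint8, red, green, blue), "depth" (384x512 float32, m along the optical axis (not along the pixel's ray), 0 where there is no reading), "K" (3x3 intrinsics, pixels), "R" (3x3) and "t" (3): a world point X has camera coordinates R X + t. Camera axes: x right, y down, z forward; pixel columns grow to the right and rows downward; lengths in m; the calibration is good to about 2 mm. A picture is of the moment at which its call begins.
- workorder.hand_in(): hands the job in; it is judged then, once.
The state is a dict: "clock": time; "joints": joint angles; "qvel": joint speeds; "tau": joint torques, N m; "tcp_pos": TCP position; "orientation": TCP orientation; "contact_force": force on the tool from outside, world axes, zero at the start; "moment": the same for the moment, N m; "grip_width": finger opening in m; "gripper_force": force on a finger pad.
Only numpy, scipy, OpenCV 4.12 (cv2) and the standard library are available. Lean on these libraries where they do the work, as an engineer would, in place of code of your own. Each camera call takes 0.05 s, during which the arm holds its last target. There are 200 camera calls.

## Working session

There is one attempt and no reset: what is moved stays moved. The work goes in short steps, Python scripts to look and compute and a tool call to move; the robot and the scene stay as the last step left them, time stands still between calls to the robot, and variables do not carry over. Pictures are saved under pics/ and viewed, at most 10 in all, crops included, and the job is handed in when it is done.

Besides the shell and the picture viewer there is one more tool, called after "Request:" by a JSON object that holds its "method" and its "body". send_rows: Moves the arm, as the interface text tells. Its arguments: {"type":"object","properties":{"steps":{"type":"array"},"force":{"type":"number"}},"required":["steps"]}

```bash
ls; mkdir -p pics; python3 - <<'E'
from bench import status, imaging
import cv2,numpy as np
print(status.get_obs())
fs=[imaging.grab_frame(n) for n in("scene","side","wrist")]
for n,f in zip(("scene","side","wrist"),fs):
    np.savez(f"f0_{n}.npz",**f); print(n,f["K"].round(1).tolist(),f["R"].round(3).tolist(),f["t"].round(3).tolist())
    cv2.imwrite(f"pics/{n}0.png",cv2.resize(f["color"][:,:,::-1],None,fx=1.5,fy=1.5))
E
```

```text
pics
{'clock': 0.0, 'joints': array([-1.23411768,  0.47780272,  0.02230855,  1.55649308, -0.0114995 ,
        1.10929397, -0.08311682]), 'qvel': array([-0.00039673,  0.00045609,  0.00012827,  0.00077304,  0.00117208,
        0.00264816,  0.0010389 ]), 'tau': array([-2.31054255e-04, -5.96462059e+01,  1.60763819e+00, -2.81191528e+01,
        1.24164834e-02,  9.31455928e-03, -1.01692713e-06]), 'tcp_pos': array([0.29015752, 0.60877202, 0.22980579]), 'orientation': array([-6.92798568e-01, -3.06395383e+00,  2.90106021e-03]), 'contact_force': array([-0.03831629,  0.29725963, -1.05799545]), 'moment': array([-0.02243293,  0.03693826, -0.05057236]), 'gripper_force': 0.0, 'grip_width': 0.0855203694803517}
scene [[381.8, 0.0, 255.8], [0.0, 381.8, 190.2], [0.0, 0.0, 1.0]] [[-0.508, 0.861, -0.019], [0.614, 0.346, -0.71], [-0.605, -0.372, -0.704]] [0.23, -0.319, 1.416]
side [[346.4, 0.0, 259.4], [0.0, 346.4, 189.0], [0.0, 0.0, 1.0]] [[0.85, -0.527, 0.013], [-0.318, -0.533, -0.784], [0.42, 0.662, -0.621]] [-0.439, 0.227, 0.744]
wrist [[313.6, 0.0, 253.8], [0.0, 313.6, 189.4], [0.0, 0.0, 1.0]] [[0.43, 0.903, -0.002], [0.87, -0.414, 0.269], [0.242, -0.117, -0.963]] [-0.675, -0.034, 0.378]
```

View pics/scene0.png

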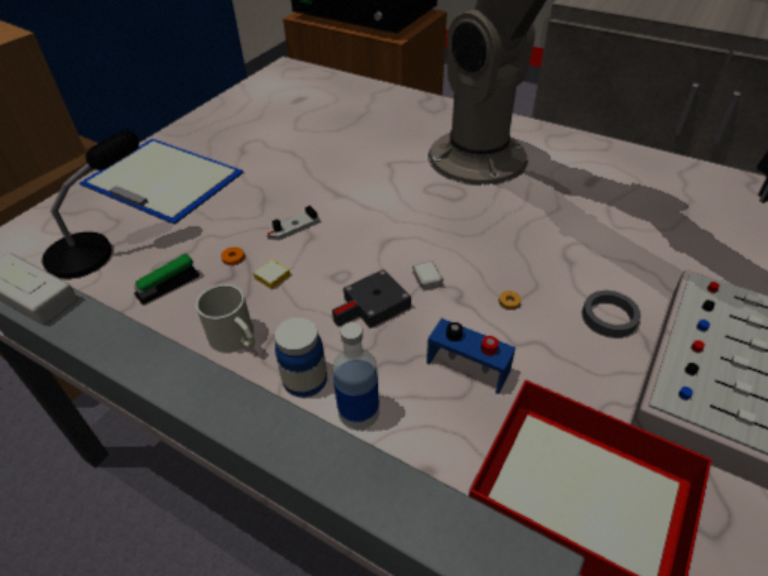

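View pics/side0.png

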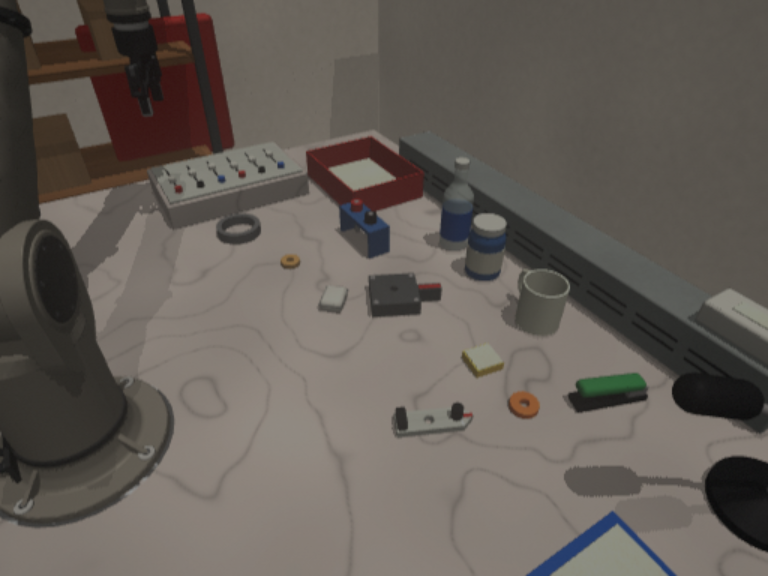

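Scene view (1.5x scale): spacer (232,255), plate hole (294,223), bore (376,291), collar (510,299), red pin head (489,344). Side view: spacer (524,404), plate (430,418), bore (393,289), collar (290,261), red head (356,205).

```bash
cat > h.py <<'E'
import numpy as np,cv2
from bench import status,imaging
def load(n): return dict(np.load(n))
def ray(f,uv):
    R,t,K=f["R"],f["t"],f["K"]
    d=R.T@np.linalg.inv(K)@np.array([uv[0],uv[1],1.]); return -R.T@t,d
def plane(f,uv,z):
    o,d=ray(f,uv); return o+d*(z-o[2])/d[2]
def tri(f1,p1,f2,p2):
    a,d=ray(f1,p1);b,e=ray(f2,p2);d/=np.linalg.norm(d);e/=np.linalg.norm(e)
    s=np.linalg.lstsq(np.c_[d,-e],b-a,rcond=None)[0]
    P,Q=a+s[0]*d,b+s[1]*e; return (P+Q)/2,np.linalg.norm(P-Q)
def cloud(f,m):
    v,u=np.nonzero(m&(f["depth"]>0)); z=f["depth"][v,u]
    c=np.linalg.inv(f["K"])@np.c_[u,v,np.ones(len(u))].T*z
    return (f["R"].T@(c-f["t"][:,None])).T
def hsv(f): return cv2.cvtColor(f["color"],cv2.COLOR_RGB2HSV)
def box(m,u,v,r):
    o=np.zeros_like(m);o[max(0,v-r):v+r+1,max(0,u-r):u+r+1]=m[max(0,v-r):v+r+1,max(0,u-r):u+r+1];return o
def cen(m):
    v,u=np.nonzero(m);return np.array([u.mean(),v.mean()])
E
python3 - <<'E'
from h import *
S,D=load("f0_scene.npz"),load("f0_side.npz")
for n,a,b in [("spacer",(232,255),(524,404)),("collar",(510,299),(290,261)),("leaf",(294,223),(430,418)),("bore",(376,291),(393,289)),("red",(489,344),(356,205)),("black",(455,330),(370,217))]:
    P,e=tri(S,np.array(a)/1.5,D,np.array(b)/1.5);print(n,P.round(3),round(e,4))
    for f,p in((S,a),(D,b)):
        u,v=int(p[0]/1.5),int(p[1]/1.5);h=hsv(f)
        if n in("spacer","collar","red"):
            m=box((h[...,1]>(130))&((h[...,0]<26)|(h[...,0]>170))&(h[...,2]>60),u,v,12)
            c=cloud(f,m);print("  ",m.sum(),cen(m).round(1),c.mean(0).round(3),np.percentile(c,[5,95],axis=0).round(3).tolist())
        else: print("  ",cloud(f,box(np.ones(h.shape[:2],bool),u,v,1)).mean(0).round(3))
# red tip of leaf and red mark
for n,a,b in [("tip",(270,234),(469,416)),("mark",(344,312),(430,291))]:
    r=[]
    for f,p in((S,a),(D,b)):
        u,v=int(p[0]/1.5),int(p[1]/1.5);h=hsv(f)
        m=box((h[...,1]>110)&((h[...,0]<8)|(h[...,0]>170)),u,v,12);r.append(cen(m));c=cloud(f,m);print(n,m.sum(),c.mean(0).round(3))
    P,e=tri(S,r[0],D,r[1]);print(n,"tri",P.round(3),e)
E
```

```text
spacer [ 0.585 -0.281  0.006] 0.0024
   146 [154.5 170.1] [ 0.588 -0.277  0.01 ] [[0.568, -0.297, 0.003], [0.607, -0.259, 0.014]]
   250 [349.  269.4] [ 0.583 -0.283  0.009] [[0.565, -0.302, 0.004], [0.602, -0.263, 0.012]]
collar [0.427 0.253 0.005] 0.005
   118 [339.4 199.3] [0.429 0.254 0.011] [[0.413, 0.239, 0.005], [0.447, 0.27, 0.014]]
   1 [196. 174.] [0.432 0.239 0.011] [[0.432, 0.239, 0.011], [0.432, 0.239, 0.011]]
leaf [ 0.444 -0.23   0.01 ] 0.0026
   [ 0.437 -0.234  0.007]
   [ 0.447 -0.226  0.005]
bore [0.548 0.039 0.028] 0.0021
   [0.545 0.036 0.025]
   [0.553 0.045 0.023]
red [0.601 0.278 0.075] 0.0034
   63 [326.3 228.1] [0.601 0.28  0.083] [[0.591, 0.27, 0.083], [0.614, 0.29, 0.087]]
   155 [242.7 131.5] [0.656 0.336 0.051] [[0.598, 0.267, 0.018], [0.687, 0.35, 0.083]]
black [0.602 0.219 0.075] 0.0044
   [0.609 0.223 0.086]
   [0.597 0.211 0.083]
tip 6 [ 0.493 -0.252  0.014]
tip 10 [ 0.495 -0.254  0.011]
tip tri [ 0.493 -0.254  0.013] 0.003039032569782454
mark 61 [0.611 0.013 0.03 ]
mark 32 [0.613 0.01  0.028]
mark tri [0.611 0.011 0.029] 0.003539144125285727
```

Request:
{"method": "send_rows", "body": {"steps": [{"dx": -5.3, "dy": -3.0}, {"dx": -10.6, "dy": -7}, {"dx": -16, "dy": -11.6}, {"dx": -21.3, "dy": -16}, {"dx": -21.3, "dy": -20.2}]}}

```text
validation failed for argument at $.st...
```

Request:
{"method": "send_rows", "body": {"steps": [{"dx": -4.2, "dy": -4}, {"dx": -8.5, "dy": -8}, {"dx": -12.8, "dy": -12}, {"dx": -17, "dy": -16}, {"dx": -21.3, "dy": -20.2}]}}

```text
validation failed for argument at $.st...
```

Request:
{"method": "send_rows", "body": {"steps": [{"dx": 0, "dy": 0, "gripper": 0.75}]}}

```text
validation failed for argument at $.st...
```

```bash
python3 - <<'E'
from h import *
f=imaging.grab_frame("wrist");o=status.get_obs()
np.savez("f1.npz",**f);print(o["clock"],o["tcp_pos"],o["orientation"],o["joints"])
cv2.imwrite("pics/w1.png",cv2.resize(f["color"][:,:,::-1],None,fx=1.5,fy=1.5))
E
```

```text
0.2 [0.29031633 0.60900317 0.23021372] [-6.92930829e-01 -3.06406279e+00  1.68276864e-03] [-1.23407434  0.47749797  0.02237157  1.55601389 -0.01149196  1.10929163
 -0.08309261]
```

View pics/w1.png

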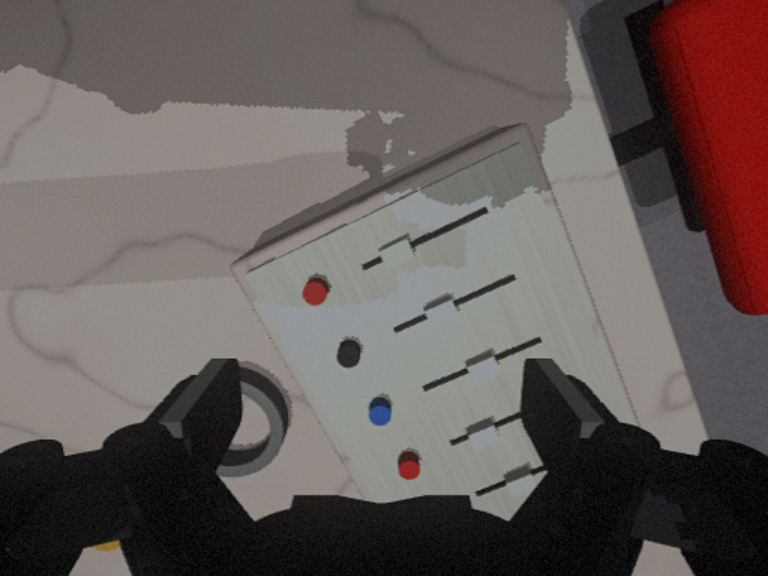

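The wrist view shows the mixer with the fingertips at (230,400) and (540,400); it sees best above those, i.e. on the tool's +x side. The moves were refused on format, so I'll retry with full rows.

Request:
{"method": "send_rows", "body": {"steps": [{"dx": -5.3, "dy": -3.0, "dz": 0.0, "yaw": 0.0, "gripper": 0.75}, {"dx": -10.6, "dy": -7.0, "dz": 0.0, "yaw": 0.0, "gripper": 0.75}, {"dx": -16.0, "dy": -11.6, "dz": 0.0, "yaw": 0.0, "gripper": 0.75}, {"dx": -21.3, "dy": -16.0, "dz": 0.0, "yaw": 0.0, "gripper": 0.75}, {"dx": -21.3, "dy": -20.2, "dz": 0.0, "yaw": 0.0, "gripper": 0.75}]}}

```text
clock: 0.82
tcp_pos: [0.3982, 0.3324, 0.2308]
orientation: [0.699, 3.061, 0.0]
contact_force: [0.7, -0.2, -0.3]
grip_width: 0.064
gripper_force: 0.0
```

Request:
{"method": "send_rows", "body": {"steps": [{"dx": -5.0, "dy": -3.5, "dz": 0.0, "yaw": 0.0, "gripper": 0.75}, {"dx": -10.0, "dy": -7.0, "dz": 0.0, "yaw": 0.0, "gripper": 0.75}, {"dx": -15.0, "dy": -10.5, "dz": 0.0, "yaw": 0.0, "gripper": 0.75}, {"dx": -20.0, "dy": -14.0, "dz": 0.0, "yaw": 0.0, "gripper": 0.75}, {"dx": -25.0, "dy": -17.5, "dz": 0.0, "yaw": 0.0, "gripper": 0.75}]}}

```text
clock: 1.45
tcp_pos: [0.5468, 0.0681, 0.231]
orientation: [0.692, 3.064, 0.001]
contact_force: [0.9, 0.8, 0.4]
grip_width: 0.0642
gripper_force: 0.0
```

Request:
{"method": "send_rows", "body": {"steps": [{"dx": -3.8, "dy": -2.5, "dz": 0.0, "yaw": 0.0, "gripper": 0.75}, {"dx": -3.8, "dy": -2.5, "dz": 0.0, "yaw": 0.0, "gripper": 0.75}, {"dx": -3.8, "dy": -2.5, "dz": 0.0, "yaw": 0.0, "gripper": 0.75}]}}

```text
clock: 1.82
tcp_pos: [0.5693, 0.0315, 0.2305]
orientation: [-0.692, -3.063, -0.0]
contact_force: [-0.0, 1.2, -0.5]
grip_width: 0.064
gripper_force: 0.0
```

```bash
python3 - <<'E'
from h import *
o=status.get_obs();f=imaging.grab_frame("wrist")
np.savez("f1.npz",**f);print(o["clock"],o["tcp_pos"],o["orientation"],o["joints"].round(2))
cv2.imwrite("pics/w2.png",cv2.resize(f["color"][:,:,::-1],None,fx=1.5,fy=1.5))
E
```

```text
1.825 [0.56930206 0.03150424 0.23046996] [-6.92355801e-01 -3.06341846e+00 -3.24307584e-04] [-0.4   0.31  0.3   1.83 -0.11  1.02  1.06]
```

View pics/w2.png

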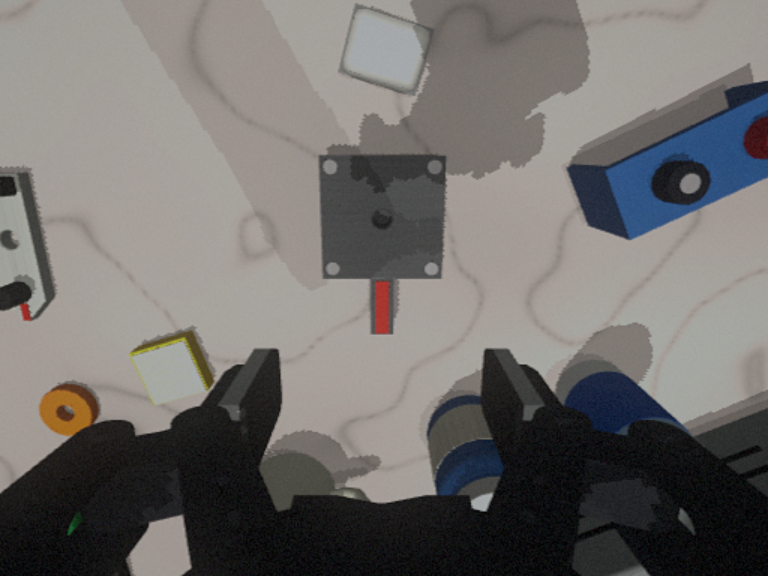

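Wrist view: bore (382,218), red mark (382,307) straight below it, spacer (67,411), plate hole (9,239), rack at upper right with its y along world y.

```bash
python3 - <<'E'
from h import *
f=load("f1.npz");h=hsv(f);S,D=load("f0_scene.npz"),load("f0_side.npz")
g=cv2.cvtColor(f["color"],cv2.COLOR_RGB2GRAY)
p=g[135:156,243:268];print(p[::2,::2])
for th in (25,30,35,40):
    m=box((g<th),254,145,9).astype(np.uint8);n,l,s,c=cv2.connectedComponentsWithStats(m)
    if n>1:
        i=1+s[1:,4].argmax();print(th,s[i,4],c[i].round(2),plane(f,c[i],.03).round(4))
# screws
m=((g>85)&(h[...,1]<60)).astype(np.uint8)
q=[]
for (u,v) in((220,111),(290,111),(287.5,179),(222,179)):
    w=box(m,int(u),int(v),6);c=cen(w);q.append(plane(f,c,.03));print(w.sum(),c.round(1),q[-1].round(4))
print("screw mean",np.mean(q,0).round(4), [np.degrees(np.arctan2(*(b-a)[1::-1])).round(1) for a,b in((q[0],q[3]),(q[1],q[2]),(q[0],q[1]),(q[3],q[2]))])
m=box((h[...,1]>130)&((h[...,0]<8)|(h[...,0]>170)),254,205,25)
P=np.array([plane(f,(u,v),.03)[:2] for v,u in zip(*np.nonzero(m))]);c=P.mean(0)
w,V=np.linalg.eigh(np.cov(P.T));print("mark",m.sum(),c.round(4),np.degrees(np.arctan2(V[1,1],V[0,1])), "mark z",[np.median(cloud(f,m)[:,2]).round(4)])
d=cloud(f,box(np.ones_like(m),254,125,6));print("top z depth",np.median(d[:,2]))
m=box((h[...,1]>130)&(h[...,0]>3)&(h[...,0]<22),45,274,25);print("spacer",m.sum(),cen(m),cloud(f,m).mean(0))
r=cv2.minEnclosingCircle(np.array([plane(f,(u,v),.012)[:2] for v,u in zip(*np.nonzero(m))],np.float32)*1000);print(r)
# heights across two views: spacer & mark, collar
ms=box((hsv(S)[...,1]>130)&(hsv(S)[...,0]<26)&(hsv(S)[...,2]>60),154,170,12)
print("spacer tri",tri(S,cen(ms),f,cen(m)))
E
```

```text
[[73 70 68 69 69 73 71 70 71 76 78 80 81]
 [70 67 72 69 68 72 68 70 65 67 78 76 76]
 [66 71 71 73 63 63 57 60 67 66 79 78 75]
 [65 69 65 58 39 60 73 69 61 68 73 74 75]
 [68 69 68 49 44 41 47 69 70 59 69 66 68]
 [70 63 62 40 43 49 45 42 41 52 70 70 69]
 [69 68 60 35 37 48 43 50 35 48 71 70 65]
 [72 72 72 41 30 36 34 23 40 69 75 71 73]
 [68 69 69 67 46 34 37 42 64 63 65 71 70]
 [70 69 76 73 74 70 63 67 73 72 68 72 72]
 [72 73 66 70 72 75 69 72 70 70 71 68 71]]
25 1 [257. 149.] [0.5541 0.0437 0.03  ]
30 2 [256.5 149.5] [0.5543 0.043  0.03  ]
35 20 [254.3 149.3] [0.5531 0.0409 0.03  ]
40 37 [254.35 148.49] [0.5523 0.0413 0.03  ]
84 [219.5 110.8] [0.5003 0.0252 0.03  ]
70 [289.4 110.9] [0.5322 0.092  0.03  ]
90 [287.3 179.7] [0.6    0.0597 0.03  ]
76 [221.6 179.1] [ 0.5676 -0.0067  0.03  ]
screw mean [0.55   0.0425 0.03  ] [np.float64(-25.4), np.float64(-25.5), np.float64(64.5), np.float64(63.9)]
mark 306 [0.6104 0.0132] 154.5381899105399 mark z [np.float64(0.0296)]
top z depth 0.02896212108322914
spacer 982 [ 45.31873727 272.66802444] [ 0.5833837  -0.27185814  0.01194551]
((593.4827270507812, -270.22430419921875), 32.317909240722656)
spacer tri (array([ 0.58508008, -0.27948167,  0.00529677]), np.float64(0.0021668601731221933))
```

Request:
{"method": "send_rows", "body": {"steps": [{"dx": -3.0, "dy": -5.4, "dz": 0.0, "yaw": 0.0, "gripper": 0.75}, {"dx": -6.0, "dy": -10.8, "dz": 0.0, "yaw": 0.0, "gripper": 0.75}, {"dx": -9.0, "dy": -16.2, "dz": 0.0, "yaw": 0.0, "gripper": 0.75}, {"dx": -12.0, "dy": -21.6, "dz": 0.0, "yaw": 0.0, "gripper": 0.75}, {"dx": -14.8, "dy": -27.2, "dz": 0.0, "yaw": 0.0, "gripper": 0.75}]}}

```text
clock: 2.5
tcp_pos: [0.587, -0.2776, 0.2308]
orientation: [0.687, 3.065, 0.002]
contact_force: [0.6, 0.1, 0.3]
grip_width: 0.0643
gripper_force: 0.0
```

Request:
{"method": "send_rows", "body": {"steps": [{"dx": 0.0, "dy": 0.0, "dz": 0.0, "yaw": 0.0, "gripper": 0.75}, {"dx": 0.0, "dy": 0.0, "dz": 0.0, "yaw": 0.0, "gripper": 0.75}, {"dx": 0.0, "dy": 0.0, "dz": 0.0, "yaw": 0.0, "gripper": 0.75}]}}

```text
clock: 2.88
tcp_pos: [0.587, -0.2753, 0.2306]
orientation: [-0.687, -3.065, -0.002]
contact_force: [-0.9, -0.2, -0.9]
grip_width: 0.0643
gripper_force: 0.0
```

```bash
python3 - <<'E'
from h import *
o=status.get_obs();f=imaging.grab_frame("wrist")
np.savez("f2.npz",**f);print(o["clock"],o["tcp_pos"],o["orientation"],o["joints"].round(2))
cv2.imwrite("pics/w3.png",cv2.resize(f["color"][:,:,::-1],None,fx=1.5,fy=1.5))
h=hsv(f)
m=(h[...,1]>130)&(h[...,0]>3)&(h[...,0]<22)
n,l,s,c=cv2.connectedComponentsWithStats(m.astype(np.uint8));i=1+s[1:,4].argmax();m=l==i
P=np.array([plane(f,(u,v),.012)[:2] for v,u in zip(*np.nonzero(m))],np.float32)*1000
print("spacer",c[i],s[i],cv2.minEnclosingCircle(P))
# hole of the ring: inner contour
cs,hi=cv2.findContours(m.astype(np.uint8),cv2.RETR_CCOMP,cv2.CHAIN_APPROX_NONE)
for k,ct in enumerate(cs):
    if len(ct)>12:
        Q=np.array([plane(f,p[0],.012)[:2] for p in ct],np.float32)*1000;print(hi[0][k][3],cv2.fitEllipse(Q))
E
```

```text
2.875 [ 0.58703482 -0.27528516  0.23062748] [-6.86899023e-01 -3.06524360e+00 -2.25287790e-03] [ 0.06  0.45  0.39  1.64 -0.19  1.08  1.64]
spacer [250.14573346 161.45925216] [ 231  143   39   38 1043] ((584.5152587890625, -277.4998474121094), 22.70559310913086)
-1 ((584.4879150390625, -277.397216796875), (43.54763412475586, 44.42517852783203), 52.21108627319336)
0 ((584.3778076171875, -277.4082336425781), (14.555216789245605, 16.141712188720703), 145.78302001953125)
```

View pics/w3.png

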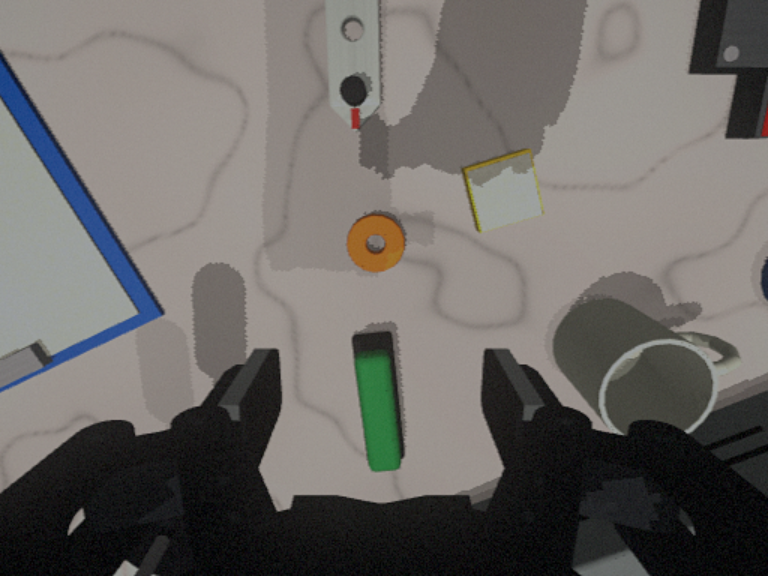

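Request:
{"method": "send_rows", "body": {"steps": [{"dx": 0.15, "dy": -0.3, "dz": 5.5, "yaw": 0.0, "gripper": 0.75}, {"dx": 0.15, "dy": -0.3, "dz": 11.0, "yaw": 0.0, "gripper": 0.75}, {"dx": 0.15, "dy": -0.3, "dz": 16.5, "yaw": 0.0, "gripper": 0.75}, {"dx": 0.15, "dy": -0.3, "dz": 19.0, "yaw": 0.0, "gripper": 0.75}, {"dx": 0.15, "dy": -0.3, "dz": 20.2, "yaw": 0.0, "gripper": 0.75}]}}

```text
clock: 3.55
tcp_pos: [0.5833, -0.2784, 0.0272]
orientation: [-0.689, -3.063, -0.001]
contact_force: [0.2, -0.5, 0.8]
grip_width: 0.064
gripper_force: 0.0
```

Request:
{"method": "send_rows", "body": {"steps": [{"dx": 0.0, "dy": 0.0, "dz": 0.0, "yaw": 0.0, "gripper": 0.75}]}}

```text
clock: 3.68
tcp_pos: [0.5839, -0.2795, 0.0288]
orientation: [-0.691, -3.064, -0.001]
contact_force: [-0.1, -0.4, 0.7]
grip_width: 0.0642
gripper_force: 0.0
```

Request:
{"method": "send_rows", "body": {"steps": [{"dx": 0.0, "dy": 0.0, "dz": 0.1, "yaw": 0.0, "gripper": 0.4}, {"dx": 0.0, "dy": 0.0, "dz": 0.1, "yaw": 0.0, "gripper": 0.4}, {"dx": 0.0, "dy": 0.0, "dz": 0.1, "yaw": 0.0, "gripper": 0.4}, {"dx": 0.0, "dy": 0.0, "dz": 0.1, "yaw": 0.0, "gripper": 0.4}, {"dx": 0.0, "dy": 0.0, "dz": 0.1, "yaw": 0.0, "gripper": 0.4}], "force": 40}}

```text
clock: 4.3
tcp_pos: [0.5836, -0.2803, 0.0278]
orientation: [0.693, 3.064, 0.0]
contact_force: [-0.1, -0.0, 0.0]
grip_width: 0.0342
gripper_force: 0.0
```

```bash
python3 - <<'E'
from h import *
f=imaging.grab_frame("wrist");h=hsv(f)
m=(h[...,1]>130)&(h[...,0]>3)&(h[...,0]<22)
n,l,s,c=cv2.connectedComponentsWithStats(m.astype(np.uint8));i=1+s[1:,4].argmax();m=l==i
cs,hi=cv2.findContours(m.astype(np.uint8),cv2.RETR_CCOMP,cv2.CHAIN_APPROX_NONE)
for k,ct in enumerate(cs):
    if len(ct)>12:
        Q=np.array([plane(f,p[0],.012)[:2] for p in ct],np.float32)*1000;print(hi[0][k][3],cv2.fitEllipse(Q))
o=status.get_obs();print(o["tcp_pos"],o["orientation"])
E
```

```text
-1 ((583.133056640625, -277.5670166015625), (41.73945236206055, 47.084232330322266), 58.57811737060547)
0 ((582.5667724609375, -276.72784423828125), (11.372859954833984, 14.13140869140625), 156.03396606445312)
[ 0.58357991 -0.28033386  0.02782476] [-6.93093796e-01 -3.06417607e+00 -1.60299612e-05]
```

The fingers closed to 34 mm without catching the ring, so they are above it. I'll look.

```bash
python3 - <<'E'
from h import *
f=imaging.grab_frame("wrist");s=imaging.grab_frame("side");np.savez("f3.npz",**f)
a=f["color"][:,:,::-1];b=s["color"][180:300,290:410,::-1]
im=np.zeros((384,800,3),np.uint8);im[:,:416]=a[:,48:464];im[:,416:]=cv2.resize(b,(384,384))
cv2.imwrite("pics/w4.png",im)
E
```

```text
(no output)
```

View pics/w4.png

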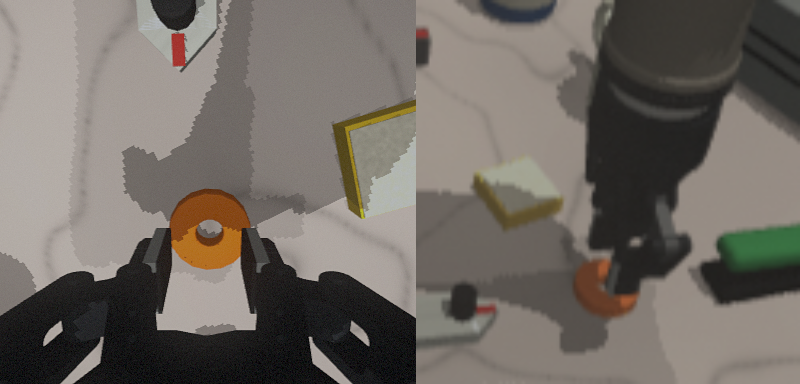

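Fingertips are over the ring's rim (inner faces at u=167 and 243, ring spanning 170 to 250), so the tips are higher than expected. I'll measure their height from depth.

```bash
python3 - <<'E'
from h import *
f=load("f3.npz")
tx=np.array([-.904,.428,0]);ty=np.array([.428,.904,0]);T=np.array([.5836,-.2800,.0284])
for u,v in((162+48,236),(160+48,245),(160+48,260),(152+48,240),(252+48,236),(254+48,245),(254+48,260),(209+48,262),(209+48,200)):
    c=cloud(f,box(np.ones(f["depth"].shape,bool),u,v,1)).mean(0);print(u,v,[round((c-T)@tx,4),round((c-T)@ty,4),round(c[2],4)])
g=cv2.cvtColor(f["color"],cv2.COLOR_RGB2GRAY);
Z=np.full(g.shape,9.);m=f["depth"]>0;Z[m]=cloud(f,m)[:,2]
for v in range(220,300,5): print(v,(Z[v,190:310:6]*1000).round().astype(int))
E
```

```text
210 236 [np.float64(0.0113), np.float64(-0.0186), np.float64(0.042)]
208 245 [np.float64(0.0114), np.float64(-0.0182), np.float64(0.0511)]
208 260 [np.float64(0.0108), np.float64(-0.0166), np.float64(0.0628)]
200 240 [np.float64(0.0112), np.float64(-0.0224), np.float64(0.0459)]
300 236 [np.float64(0.0111), np.float64(0.0212), np.float64(0.0418)]
302 245 [np.float64(0.0112), np.float64(0.0207), np.float64(0.051)]
302 260 [np.float64(0.0111), np.float64(0.0189), np.float64(0.0636)]
257 262 [np.float64(-0.0184), np.float64(0.0025), np.float64(0.0109)]
257 200 [np.float64(0.0181), np.float64(0.0025), np.float64(0.0109)]
220 [-1 -3 -1 -1  0 11 11 11 11 10 10 -1 10 11 12 10 12 11 -1  0]
225 [-1 -2 -1 -1 -2 10 11 10 12 11 -1 -2 -1 -1 10 10 11 11 -1  1]
230 [-1  0  0 34 36 10 11 10 10  4 -1 -1 -1 -1 10 12 11 37 36 35]
235 [-1 -1 41 42 41 10 11 12 10  8 -1 -1  0  5 12 12 11 41 41 41]
240 [39 39 45 46 45 11 12 11 11 11  7  4  6 10 10 11 12 42 46 46]
245 [42 43 52 52 46 10 10 12 11 12 10 10 11 11 11 12 11 43 50 51]
250 [47 55 55 56 46 -1 11 11 11 11 11 11 11 12 11 11 11 43 55 55]
255 [52 59 59 59 47 -1 10 11 12 10 10 12 10 12 11 11 11 43 59 59]
260 [56 63 63 63 48  0 -1 11 12 10 10 11 11 12 10 11 -2 46 62 64]
265 [69 71 66 64 48 -1 -1 -1  0 10 11 11 10 10 10 -1 -1 45 62 66]
270 [72 72 65 65 49 -2 -1 -1  0 -1 -1 -1 -1 -2  0  0 -1 46 62 67]
275 [76 76 67 65 49 -2 -1 -2 -2 -1 -1 -1 -2 -2 -2 -1 -1 45 63 67]
280 [80 79 69 66 50 -2 -1 -2 -1  0  0 -1 -1 -1  0 -1 -1 47 63 66]
285 [81 83 69 66 51  0 -1 -2 -1  0 -1 -1 -1 -1 -1 -1 -1 47 63 68]
290 [86 86 69 65 51 -1 -2 -1  0 -1 -2 -1 -2  0 -1  0 -2 -2 64 67]
295 [96 95 71 65 -2 -1 -2  0  0  0 -1 -2 -1  1  0  0  0  0 65 69]
```

Depth puts the fingertips at about z = 33 mm with the TCP reading 28 mm, so I'll open and descend gently, watching the force.

Request:
{"method": "send_rows", "body": {"steps": [{"dx": 0.0, "dy": 0.1, "dz": 0.0, "yaw": 0.0, "gripper": 0.75}, {"dx": 0.0, "dy": 0.1, "dz": 0.0, "yaw": 0.0, "gripper": 0.75}, {"dx": 0.0, "dy": 0.1, "dz": 0.2, "yaw": 0.0, "gripper": 0.75}, {"dx": 0.0, "dy": 0.1, "dz": 0.6, "yaw": 0.0, "gripper": 0.75}, {"dx": 0.0, "dy": 0.1, "dz": 1.0, "yaw": 0.0, "gripper": 0.75}]}}

```text
clock: 5.08
tcp_pos: [0.5839, -0.2794, 0.0174]
orientation: [-0.693, -3.064, -0.0]
contact_force: [-0.4, -0.1, -0.2]
grip_width: 0.0639
gripper_force: 0.0
```

```bash
cat > tips.py <<'E'
from h import *
o=status.get_obs();f=imaging.grab_frame("wrist");np.savez("ft.npz",**f)
Rt=cv2.Rodrigues(o["orientation"])[0];m=f["depth"]>0
L=np.full(f["depth"].shape+(3,),9.);W=L.copy();c=cloud(f,m);W[m]=c;L[m]=(c-o["tcp_pos"])@Rt
s=(abs(L[...,0]-.011)<.003)&(abs(L[...,1])<.055)&(L[...,2]>-.03)&(W[...,2]>.004)
for sg in(-1,1):
    k=s&(sg*L[...,1]>0.005)&(cv2.cvtColor(f["color"],cv2.COLOR_RGB2GRAY)<110)
    if k.sum()>5: print("finger",sg,k.sum(),"low z",np.percentile(W[k][:,2],[1,5]).round(4),"tool z",np.percentile(L[k][:,2],[95,99]).round(4),"y",np.percentile(L[k][:,1],[5,95]).round(4))
print(o["clock"],o["tcp_pos"].round(4),o["contact_force"].round(1),o["grip_width"].round(4))
E
python3 tips.py
```

```text
finger -1 719 low z [0.008 0.01 ] tool z [0.0074 0.0094] y [-0.0371 -0.0069]
finger 1 808 low z [0.0091 0.0099] tool z [0.0074 0.0083] y [0.0067 0.0387]Traceback (most recent call last):
  File "tips.py", line 9, in <module>
    print(o["clock"],o["tcp_pos"].round(4),o["contact_force"].round(1),o["grip_width"].round(4))
                                                                       ^^^^^^^^^^^^^^^^^^^^^
AttributeError: 'float' object has no attribute 'round'
```

Request:
{"method": "send_rows", "body": {"steps": [{"dx": 0.0, "dy": 0.0, "dz": 0.3, "yaw": 0.0, "gripper": 0.75}, {"dx": 0.0, "dy": 0.0, "dz": 0.6, "yaw": 0.0, "gripper": 0.75}, {"dx": 0.0, "dy": 0.0, "dz": 0.8, "yaw": 0.0, "gripper": 0.75}]}}

```text
clock: 5.5
tcp_pos: [0.584, -0.2793, 0.0096]
orientation: [-0.693, -3.064, -0.0]
contact_force: [-0.3, 0.8, 1.0]
grip_width: 0.0639
gripper_force: 0.0
```

```bash
sed -i 's/o\["grip_width"\].round(4)/round(o["grip_width"],4)/; s/>0.005)/>0.025)/' tips.py; python3 tips.py
```

```text
finger -1 427 low z [0.0177 0.0195] tool z [-0.01   -0.0082] y [-0.0373 -0.031 ]
finger 1 432 low z [0.0183 0.0195] tool z [-0.0099 -0.0087] y [0.0327 0.039 ]
5.5 [ 0.584  -0.2793  0.0096] [-0.3  0.8  1. ] 0.0639
```

Request:
{"method": "send_rows", "body": {"steps": [{"dx": 0.0, "dy": 0.0, "dz": 0.5, "yaw": 0.0, "gripper": 0.75}, {"dx": 0.0, "dy": 0.0, "dz": 0.9, "yaw": 0.0, "gripper": 0.75}, {"dx": 0.0, "dy": 0.0, "dz": 1.1, "yaw": 0.0, "gripper": 0.75}]}}

```text
clock: 5.92
tcp_pos: [0.5838, -0.2793, -0.0017]
orientation: [-0.693, -3.064, -0.0]
contact_force: [-0.8, 0.3, 0.6]
grip_width: 0.0637
gripper_force: 0.0
```

```bash
python3 tips.py
```

```text
finger -1 432 low z [0.0066 0.0079] tool z [-0.0095 -0.0083] y [-0.0373 -0.031 ]
finger 1 421 low z [0.0068 0.0079] tool z [-0.0096 -0.0084] y [0.0328 0.0391]
5.925 [ 0.5838 -0.2793 -0.0017] [-0.8  0.3  0.6] 0.0637
```

Tips are now at about 6.6 mm and will reach about 4.5 mm when closed on the ring. Gripping.

Request:
{"method": "send_rows", "body": {"steps": [{"dx": 0.0, "dy": 0.0, "dz": 0.0, "yaw": 0.0, "gripper": 0.4}, {"dx": 0.0, "dy": 0.0, "dz": 0.0, "yaw": 0.0, "gripper": 0.4}, {"dx": 0.0, "dy": 0.0, "dz": 0.0, "yaw": 0.0, "gripper": 0.4}, {"dx": 0.0, "dy": 0.0, "dz": 0.0, "yaw": 0.0, "gripper": 0.4}], "force": 40}}

```text
clock: 6.48
tcp_pos: [0.5842, -0.2795, -0.0008]
orientation: [0.693, 3.064, -0.0]
contact_force: [-1.4, 0.8, 5.9]
grip_width: 0.0442
gripper_force: 40.9
```

```bash
python3 tips.py; cat > ring.py <<'E'
import sys
from h import *
o=status.get_obs();f=imaging.grab_frame("wrist");h=hsv(f);Rt=cv2.Rodrigues(o["orientation"])[0]
np.savez("fr.npz",**f)
lo,hi_,zt=int(sys.argv[1]),int(sys.argv[2]),float(sys.argv[3])
m=((h[...,1]>110)&(h[...,0]>=lo)&(h[...,0]<=hi_)).astype(np.uint8)
n,l,s,c=cv2.connectedComponentsWithStats(m);i=1+s[1:,4].argmax();m=(l==i)
w=cloud(f,m);print("top z",np.percentile(w[:,2],[50,90]).round(4),"px",m.sum(),c[i].round(1))
cs,hi=cv2.findContours(m.astype(np.uint8),cv2.RETR_CCOMP,cv2.CHAIN_APPROX_NONE)
for k,ct in enumerate(cs):
    if len(ct)>12:
        Q=np.array([plane(f,p[0],zt)[:2] for p in ct],np.float32)*1000;e=cv2.fitEllipse(Q)
        P=np.r_[np.array(e[0])/1000,zt];print("hole" if hi[0][k][3]>=0 else "outer",P.round(4),np.round(e[1],1),"tool frame",((P-o["tcp_pos"])@Rt).round(4))
print(o["clock"],o["tcp_pos"].round(4),o["orientation"].round(3))
E
python3 ring.py 3 22 .012
```

```text
finger -1 162 low z [0.0048 0.0065] tool z [-0.0072 -0.0056] y [-0.0277 -0.0251]
finger 1 269 low z [0.0052 0.0064] tool z [-0.0072 -0.006 ] y [0.0252 0.0294]
6.475 [ 0.5842 -0.2795 -0.0008] [-1.4  0.8  5.9] 0.0442
top z [0.0108 0.0116] px 6921 [254.  252.2]
outer [ 0.583  -0.2777  0.012 ] [44.8 46.9] tool frame [ 0.0018  0.0012 -0.0128]
hole [ 0.5818 -0.2772  0.012 ] [10.2 13.5] tool frame [ 0.0031  0.0011 -0.0128]
6.525 [ 0.5842 -0.2796 -0.0008] [ 0.693  3.064 -0.   ]
```

Request:
{"method": "send_rows", "body": {"steps": [{"dx": 0.0, "dy": 0.0, "dz": -3.0, "yaw": 0.0, "gripper": 0.4}, {"dx": 0.0, "dy": 0.0, "dz": -8.0, "yaw": 0.0, "gripper": 0.4}, {"dx": 1.7, "dy": 2.7, "dz": -12.0, "yaw": 0.0, "gripper": 0.4}, {"dx": 4.2, "dy": 6.9, "dz": -12.0, "yaw": 0.0, "gripper": 0.4}, {"dx": 7.0, "dy": 11.5, "dz": -12.0, "yaw": 0.0, "gripper": 0.4}]}}

```text
clock: 7.2
tcp_pos: [0.5706, -0.1446, 0.1194]
orientation: [0.695, 3.062, 0.0]
contact_force: [1.2, 0.4, -0.3]
grip_width: 0.0442
gripper_force: 40.9
```

Request:
{"method": "send_rows", "body": {"steps": [{"dx": 2.4, "dy": 4.0, "dz": 0.0, "yaw": 0.0, "gripper": 0.4}, {"dx": 4.8, "dy": 8.0, "dz": 0.0, "yaw": 0.0, "gripper": 0.4}, {"dx": 7.2, "dy": 12.0, "dz": 0.0, "yaw": 0.0, "gripper": 0.4}, {"dx": 9.8, "dy": 16.0, "dz": 0.0, "yaw": 0.0, "gripper": 0.4}, {"dx": 9.8, "dy": 16.0, "dz": 0.0, "yaw": 0.0, "gripper": 0.4}]}}

```text
clock: 7.82
tcp_pos: [0.5501, 0.0463, 0.1184]
orientation: [-0.681, -3.066, -0.003]
contact_force: [0.7, -0.9, 0.0]
grip_width: 0.0441
gripper_force: 40.9
```

```bash
python3 ring.py 3 22 .13
```

```text
top z [0.1299 0.1308] px 6901 [253.8 252.2]
outer [0.5494 0.0477 0.13  ] [44.5 47.5] tool frame [ 0.0012  0.001  -0.0116]
hole [0.5484 0.0485 0.13  ] [10.  13.5] tool frame [ 0.0025  0.0012 -0.0116]
7.825 [0.5501 0.0463 0.1184] [-6.810e-01 -3.066e+00 -3.000e-03]
```

Request:
{"method": "send_rows", "body": {"steps": [{"dx": 0.0, "dy": 0.0, "dz": 2.0, "yaw": 0.0, "gripper": 0.4}, {"dx": 0.0, "dy": 0.0, "dz": 5.0, "yaw": 0.0, "gripper": 0.4}, {"dx": 0.0, "dy": 0.0, "dz": 7.0, "yaw": 0.0, "gripper": 0.4}, {"dx": 0.0, "dy": 0.0, "dz": 7.0, "yaw": 0.0, "gripper": 0.4}, {"dx": 0.0, "dy": 0.0, "dz": 7.0, "yaw": 0.0, "gripper": 0.4}]}}

```text
clock: 8.5
tcp_pos: [0.5513, 0.0401, 0.0494]
orientation: [0.695, 3.063, -0.0]
contact_force: [0.4, 1.0, -0.7]
grip_width: 0.0439
gripper_force: 40.9
```

```bash
python3 ring.py 3 22 .062;cat >mark.py <<'E'
from h import *
f=load("fr.npz");h=hsv(f)
m=((h[...,1]>130)&((h[...,0]<3)|(h[...,0]>170))).astype(np.uint8);n,l,s,c=cv2.connectedComponentsWithStats(m)
for i in range(1,n):
    if s[i,4]>40: print(s[i].tolist(),c[i].round(1),plane(f,c[i],.03).round(4))
E
python3 mark.py
```

```text
top z [0.061  0.0618] px 6996 [253.9 252.2]
outer [0.5503 0.0418 0.062 ] [44.7 47.5] tool frame [ 0.0016  0.0011 -0.0126]
hole [0.5491 0.0422 0.062 ] [10.  13.2] tool frame [ 0.0029  0.0009 -0.0126]
8.5 [0.5513 0.0401 0.0494] [ 0.695  3.063 -0.   ]
[247, 299, 17, 37, 548] [255.  317.3] [0.6033 0.0171 0.03  ]
```

Request:
{"method": "send_rows", "body": {"steps": [{"dx": 0.0, "dy": 0.05, "dz": 1.2, "yaw": 0.0, "gripper": 0.4}, {"dx": 0.0, "dy": 0.05, "dz": 1.8, "yaw": 0.0, "gripper": 0.4}, {"dx": 0.0, "dy": 0.05, "dz": 2.0, "yaw": 0.0, "gripper": 0.4}, {"dx": 0.0, "dy": 0.05, "dz": 2.0, "yaw": 0.0, "gripper": 0.4}]}}

```text
clock: 9.05
tcp_pos: [0.5505, 0.0417, 0.0291]
orientation: [-0.693, -3.063, -0.0]
contact_force: [-2.5, -0.1, 7.9]
grip_width: 0.0441
gripper_force: 41.6
```

```bash
python3 ring.py 3 22 .042
```

```text
top z [0.0408 0.0416] px 7032 [253.9 252.2]
outer [0.5495 0.0437 0.042 ] [45.3 47.1] tool frame [ 0.0018  0.0013 -0.0129]
hole [0.5482 0.0439 0.042 ] [ 9.8 13.1] tool frame [ 0.0031  0.001  -0.0129]
9.05 [0.5505 0.0417 0.0291] [-0.693 -3.063 -0.   ]
```

Request:
{"method": "send_rows", "body": {"steps": [{"dx": 0.0, "dy": 0.0, "dz": 0.0, "yaw": 0.0, "gripper": 0.7}, {"dx": 0.0, "dy": 0.0, "dz": 0.0, "yaw": 0.0, "gripper": 0.7}, {"dx": 0.0, "dy": 0.0, "dz": -3.0, "yaw": 0.0, "gripper": 0.7}, {"dx": 0.0, "dy": 0.0, "dz": -9.0, "yaw": 0.0, "gripper": 0.7}, {"dx": -2.2, "dy": 0.0, "dz": -14.0, "yaw": 0.0, "gripper": 0.7}]}}

```text
clock: 9.72
tcp_pos: [0.5699, 0.0328, 0.1703]
orientation: [-0.69, -3.064, -0.0]
contact_force: [0.7, 0.1, -0.2]
grip_width: 0.0596
gripper_force: 0.0
```

Request:
{"method": "send_rows", "body": {"steps": [{"dx": 0.0, "dy": 0.0, "dz": -3.0, "yaw": 0.0, "gripper": 0.7}, {"dx": 0.0, "dy": 0.0, "dz": -3.0, "yaw": 0.0, "gripper": 0.7}, {"dx": 0.0, "dy": 0.0, "dz": -3.0, "yaw": 0.0, "gripper": 0.7}]}}

```text
clock: 10.1
tcp_pos: [0.5701, 0.0323, 0.1979]
orientation: [-0.692, -3.063, 0.001]
contact_force: [-0.2, 0.1, -0.1]
grip_width: 0.0598
gripper_force: 0.0
```

```bash
python3 ring.py 3 22 .042; python3 mark.py; cat > screws.py <<'E'
from h import *
f=load("fr.npz");g=cv2.cvtColor(f["color"],cv2.COLOR_RGB2GRAY);h=hsv(f);q=[]
for P in((.5003,.0252),(.5322,.092),(.6,.0597),(.5676,-.0067)):
    p=f["K"]@(f["R"]@np.r_[P,.03]+f["t"]);p=p[:2]/p[2]
    w=box((g>85)&(h[...,1]<60),int(round(p[0])),int(round(p[1])),6);q.append(plane(f,cen(w),.03));print(w.sum(),q[-1].round(4))
print(np.mean(q,0).round(4))
E
python3 screws.py
```

```text
top z [0.0408 0.0418] px 1628 [254.  152.5]
outer [0.5509 0.0426 0.042 ] [44.4 45.2] tool frame [0.0215 0.0012 0.1559]
hole [0.5505 0.0429 0.042 ] [13.9 14.7] tool frame [0.022  0.0013 0.1559]
10.1 [0.5701 0.0323 0.1979] [-6.920e-01 -3.063e+00  1.000e-03]
[249, 196, 10, 37, 340] [253.4 213.9] [0.6104 0.0135 0.03  ]
98 [0.5003 0.0253 0.03  ]
83 [0.5323 0.0921 0.03  ]
99 [0.6    0.0596 0.03  ]
81 [ 0.567  -0.0066  0.03  ]
[0.5499 0.0426 0.03  ]
```

Request:
{"method": "send_rows", "body": {"steps": [{"dx": -0.6, "dy": -5.8, "dz": 0.0, "yaw": 0.0, "gripper": 0.7}, {"dx": -1.2, "dy": -11.6, "dz": 0.0, "yaw": 0.0, "gripper": 0.7}, {"dx": -1.8, "dy": -17.4, "dz": 0.0, "yaw": 0.0, "gripper": 0.7}, {"dx": -2.4, "dy": -23.2, "dz": 0.0, "yaw": 0.0, "gripper": 0.7}, {"dx": -2.9, "dy": -29.0, "dz": 0.0, "yaw": 0.0, "gripper": 0.7}]}}

```text
clock: 10.78
tcp_pos: [0.4707, -0.2433, 0.1976]
orientation: [-0.692, -3.062, -0.0]
contact_force: [1.2, -0.6, 0.5]
grip_width: 0.0595
gripper_force: 0.0
```

Request:
{"method": "send_rows", "body": {"steps": [{"dx": 0.0, "dy": 0.0, "dz": 0.0, "yaw": 0.0, "gripper": 0.7}, {"dx": 0.0, "dy": 0.0, "dz": 0.0, "yaw": 0.0, "gripper": 0.7}, {"dx": 0.0, "dy": 0.0, "dz": 0.0, "yaw": 0.0, "gripper": 0.7}]}}

```text
clock: 11.15
tcp_pos: [0.4727, -0.2404, 0.1981]
orientation: [-0.688, -3.064, -0.001]
contact_force: [0.4, 0.2, 1.4]
grip_width: 0.0598
gripper_force: 0.0
```

```bash
python3 - <<'E'
from h import *
o=status.get_obs();f=imaging.grab_frame("wrist");np.savez("fl.npz",**f);print(o["clock"],o["tcp_pos"],o["orientation"])
m=f["depth"]>0;W=np.full(m.shape+(3,),9.);W[m]=cloud(f,m)
cv2.imwrite("pics/w5.png",cv2.resize(f["color"][:,:,::-1],None,fx=1.5,fy=1.5))
h=hsv(f);r=((h[...,1]>110)&((h[...,0]<8)|(h[...,0]>170))).astype(np.uint8);n,l,s,c=cv2.connectedComponentsWithStats(r)
for i in range(1,n):
    if s[i,4]>15: print(s[i].tolist(),c[i].round(1),plane(f,c[i],.012).round(4))
E
```

```text
11.15 [ 0.47269539 -0.24035153  0.19811122] [-6.88396542e-01 -3.06400778e+00 -8.78916183e-04]
[251, 189, 5, 9, 42] [253.  193.3] [ 0.4973 -0.2519  0.012 ]
```

View pics/w5.png

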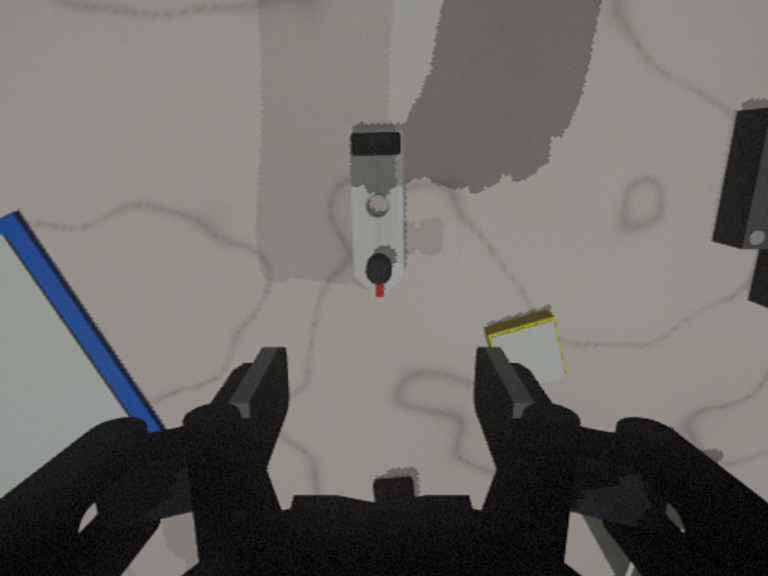

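The plate lies nearly along the tool axis: hole (377,205), red tip (379,290), spigot (378,268), block (376,144).

```bash
cat > leaf.py <<'E'
import sys
from h import *
f=load("fl.npz");zt=float(sys.argv[1]);u0,v0=int(sys.argv[2]),int(sys.argv[3])
m=f["depth"]>0;Z=np.full(m.shape,9.);Z[m]=cloud(f,m)[:,2]
p=((abs(Z-(zt-.001))<.0045)).astype(np.uint8);n,l,s,c=cv2.connectedComponentsWithStats(box(p,u0,v0,45));i=1+s[1:,4].argmax();p=(l==i).astype(np.uint8)
cs,hi=cv2.findContours(p,cv2.RETR_CCOMP,cv2.CHAIN_APPROX_NONE)
for k,ct in enumerate(cs):
    if len(ct)<12: continue
    Q=np.array([plane(f,q[0],zt)[:2] for q in ct],np.float32)*1000
    if hi[0][k][3]>=0: print("hole",np.round(cv2.fitEllipse(Q)[0],1),np.round(cv2.fitEllipse(Q)[1],1))
    else:
        r=cv2.minAreaRect(Q);print("rect",np.round(r[0],1),np.round(r[1],1),round(r[2],1))
        d=np.array([.905,-.425]);a=(Q-Q.mean(0))@d
        for sg in(1,-1):
            b=(Q-Q.mean(0))@np.array([.425,.905])*sg;k=(b>12)&(abs(a)<38);vx,vy,_,_=cv2.fitLine(Q[k],cv2.DIST_HUBER,0,.01,.01).ravel();print("edge",k.sum(),np.degrees(np.arctan2(vy,vx)).round(1),(Q[k].mean(0)).round(1))
print("z",np.median(Z[p>0]).round(4))
E
python3 leaf.py .012 251 137; python3 -c "
from h import *
f=load('fl.npz');print(plane(f,(251.3,136.7),.012))"
```

```text
rect [ 443.  -228.5] [35.9 93.5] 65.8
edge 80 -23.7 [ 446.3 -211. ]
edge 82 -24.4 [ 430.9 -242. ]
hole [ 441.  -227.6] [15.4 15.6]
z 0.011
[ 0.44130964 -0.2272809   0.012     ]
```

Request:
{"method": "send_rows", "body": {"steps": [{"dx": 3.4, "dy": -0.3, "dz": 4.0, "yaw": 0.0, "gripper": 0.7}, {"dx": 3.4, "dy": -0.3, "dz": 9.5, "yaw": 0.0, "gripper": 0.7}, {"dx": 3.4, "dy": -0.3, "dz": 14.0, "yaw": 0.0, "gripper": 0.7}, {"dx": 3.4, "dy": -0.3, "dz": 17.0, "yaw": 0.0, "gripper": 0.7}, {"dx": 3.4, "dy": -0.3, "dz": 18.5, "yaw": 0.0, "gripper": 0.7}]}}

```text
clock: 11.82
tcp_pos: [0.4399, -0.2289, 0.0122]
orientation: [-0.689, -3.063, -0.001]
contact_force: [0.6, 0.7, 0.6]
grip_width: 0.0598
gripper_force: 0.0
```

Request:
{"method": "send_rows", "body": {"steps": [{"dx": 0.0, "dy": 0.0, "dz": 0.8, "yaw": 0.0, "gripper": 0.7}, {"dx": 0.0, "dy": 0.0, "dz": 1.4, "yaw": 0.0, "gripper": 0.7}, {"dx": 0.0, "dy": 0.0, "dz": 1.4, "yaw": 0.0, "gripper": 0.7}]}}

```text
clock: 12.2
tcp_pos: [0.4406, -0.2303, 0.0002]
orientation: [0.693, 3.064, 0.0]
contact_force: [0.9, -0.3, 1.1]
grip_width: 0.0601
gripper_force: 0.0
```

```bash
python3 tips.py; cat > hole.py <<'E'
import sys
from h import *
o=status.get_obs();f=imaging.grab_frame("wrist");np.savez("fl.npz",**f);Rt=cv2.Rodrigues(o["orientation"])[0]
zt=float(sys.argv[1]);m=f["depth"]>0;Z=np.full(m.shape,9.);Z[m]=cloud(f,m)[:,2]
p=(abs(Z-(zt-.001))<.0045).astype(np.uint8);n,l,s,c=cv2.connectedComponentsWithStats(p);i=1+s[1:,4].argmax();p=(l==i).astype(np.uint8)
cs,hi=cv2.findContours(p,cv2.RETR_CCOMP,cv2.CHAIN_APPROX_NONE)
for k,ct in enumerate(cs):
    if hi[0][k][3]>=0 and len(ct)>14:
        Q=np.array([plane(f,q[0],zt)[:2] for q in ct],np.float32)*1000;e=cv2.fitEllipse(Q);P=np.r_[np.array(e[0])/1000,zt];print("hole",P.round(4),np.round(e[1],1),"tool",((P-o["tcp_pos"])@Rt).round(4))
print("z",np.median(Z[p>0]).round(4),o["clock"],o["tcp_pos"].round(4),o["orientation"].round(3),o["contact_force"].round(1))
E
python3 hole.py .012
```

```text
finger -1 429 low z [0.0076 0.0102] tool z [-0.01   -0.0074] y [-0.0352 -0.0289]
finger 1 427 low z [0.0077 0.0099] tool z [-0.0097 -0.0076] y [0.0307 0.037 ]
12.2 [ 4.406e-01 -2.303e-01  2.000e-04] [ 0.9 -0.3  1.1] 0.0601
hole [ 0.4398 -0.2268  0.012 ] [13.1 14.5] tool [ 0.0023  0.0028 -0.0116]
z 0.011 12.25 [ 4.407e-01 -2.303e-01  4.000e-04] [0.693 3.063 0.   ] [ 0.4 -0.4  0.9]
```

Request:
{"method": "send_rows", "body": {"steps": [{"dx": 0.1, "dy": 0.15, "dz": 0.1, "yaw": 0.0, "gripper": 0.7}, {"dx": 0.1, "dy": 0.15, "dz": 0.1, "yaw": 0.0, "gripper": 0.25}, {"dx": 0.1, "dy": 0.15, "dz": 0.1, "yaw": 0.0, "gripper": 0.25}, {"dx": 0.1, "dy": 0.15, "dz": 0.1, "yaw": 0.0, "gripper": 0.25}, {"dx": 0.1, "dy": 0.15, "dz": 0.1, "yaw": 0.0, "gripper": 0.25}], "force": 60}}

```text
clock: 12.92
tcp_pos: [0.4401, -0.2283, -0.0007]
orientation: [0.692, 3.064, 0.001]
contact_force: [-0.8, 2.2, 7.9]
grip_width: 0.0345
gripper_force: 60.0
```

Request:
{"method": "send_rows", "body": {"steps": [{"dx": 0.0, "dy": 0.0, "dz": 0.0, "yaw": 0.0, "gripper": 0.25}, {"dx": 0.0, "dy": 0.0, "dz": 0.0, "yaw": 0.0, "gripper": 0.25}]}}

```text
clock: 13.18
tcp_pos: [0.4401, -0.2283, -0.0007]
orientation: [0.692, 3.064, 0.001]
contact_force: [-1.6, 1.3, 7.0]
grip_width: 0.0343
gripper_force: 60.0
```

```bash
python3 tips.py; python3 hole.py .012
```

```text
finger -1 7 low z [0.0124 0.0124] tool z [-0.0131 -0.0131] y [-0.0289 -0.0261]
13.175 [ 0.4401 -0.2283 -0.0007] [-1.6  1.3  7. ] 0.0343
hole [ 0.4396 -0.2271  0.012 ] [13.2 14.4] tool [ 0.001   0.0009 -0.0127]
z 0.011 13.225 [ 0.4401 -0.2283 -0.0007] [6.920e-01 3.064e+00 1.000e-03] [-1.8  2.2  7.4]
```

Request:
{"method": "send_rows", "body": {"steps": [{"dx": 0.0, "dy": 0.0, "dz": -2.0, "yaw": 0.0, "gripper": 0.25}, {"dx": 0.0, "dy": 0.0, "dz": -6.0, "yaw": 0.0, "gripper": 0.25}, {"dx": 0.0, "dy": 2.0, "dz": -10.0, "yaw": 0.0, "gripper": 0.25}, {"dx": 0.4, "dy": 6.5, "dz": -10.0, "yaw": 0.0, "gripper": 0.25}, {"dx": 0.8, "dy": 11.5, "dz": -10.0, "yaw": 0.0, "gripper": 0.25}]}}

```text
clock: 13.9
tcp_pos: [0.4826, -0.1205, 0.0995]
orientation: [0.696, 3.062, 0.0]
contact_force: [1.7, -0.2, -1.5]
grip_width: 0.0346
gripper_force: 60.4
```

Request:
{"method": "send_rows", "body": {"steps": [{"dx": 0.2, "dy": 4.6, "dz": 0.0, "yaw": 0.0, "gripper": 0.25}, {"dx": 0.4, "dy": 9.2, "dz": 0.0, "yaw": 0.0, "gripper": 0.25}, {"dx": 0.7, "dy": 13.6, "dz": 0.0, "yaw": 0.0, "gripper": 0.25}, {"dx": 0.9, "dy": 16.6, "dz": 0.0, "yaw": 0.0, "gripper": 0.25}, {"dx": 0.9, "dy": 17.6, "dz": 0.0, "yaw": 0.0, "gripper": 0.25}]}}

```text
clock: 14.52
tcp_pos: [0.55, 0.0437, 0.0985]
orientation: [-0.688, -3.065, -0.001]
contact_force: [0.5, -0.6, -1.7]
grip_width: 0.0344
gripper_force: 60.4
```

Request:
{"method": "send_rows", "body": {"steps": [{"dx": 0.0, "dy": 0.0, "dz": 1.5, "yaw": 0.0, "gripper": 0.25}, {"dx": 0.0, "dy": 0.0, "dz": 3.0, "yaw": 0.0, "gripper": 0.25}, {"dx": 0.0, "dy": 0.0, "dz": 3.8, "yaw": 0.0, "gripper": 0.25}, {"dx": 0.0, "dy": 0.0, "dz": 3.8, "yaw": 0.0, "gripper": 0.25}, {"dx": 0.0, "dy": 0.0, "dz": 3.8, "yaw": 0.0, "gripper": 0.25}]}}

```text
clock: 15.15
tcp_pos: [0.55, 0.0412, 0.061]
orientation: [0.694, 3.064, 0.0]
contact_force: [0.4, -0.2, -1.4]
grip_width: 0.0342
gripper_force: 60.5
```

```bash
python3 hole.py .073; cp fl.npz fr.npz; python3 mark.py
```

```text
hole [0.5497 0.0423 0.073 ] [13.  14.4] tool [ 0.0008  0.0009 -0.012 ]
z 0.0725 15.15 [0.55   0.0412 0.061 ] [0.694 3.064 0.   ] [ 0.4 -0.2 -1.4]
```

Request:
{"method": "send_rows", "body": {"steps": [{"dx": 0.1, "dy": 0.0, "dz": 1.0, "yaw": 0.0, "gripper": 0.25}, {"dx": 0.1, "dy": 0.0, "dz": 1.6, "yaw": 0.0, "gripper": 0.25}, {"dx": 0.1, "dy": 0.0, "dz": 1.9, "yaw": 0.0, "gripper": 0.25}, {"dx": 0.1, "dy": 0.0, "dz": 2.0, "yaw": 0.0, "gripper": 0.25}, {"dx": 0.1, "dy": 0.0, "dz": 2.0, "yaw": 0.0, "gripper": 0.25}]}}

```text
clock: 15.82
tcp_pos: [0.5485, 0.0421, 0.0414]
orientation: [-0.693, -3.063, -0.001]
contact_force: [-4.9, 0.5, 8.4]
grip_width: 0.0342
gripper_force: 61.6
```

Request:
{"method": "send_rows", "body": {"steps": [{"dx": 0.0, "dy": 0.0, "dz": 0.0, "yaw": 0.0, "gripper": 0.65}, {"dx": 0.0, "dy": 0.0, "dz": 0.0, "yaw": 0.0, "gripper": 0.65}, {"dx": 0.0, "dy": 0.0, "dz": -3.0, "yaw": 0.0, "gripper": 0.65}, {"dx": 0.0, "dy": 0.0, "dz": -9.0, "yaw": 0.0, "gripper": 0.65}, {"dx": -2.2, "dy": 0.0, "dz": -14.0, "yaw": 0.0, "gripper": 0.65}]}}

```text
clock: 16.45
tcp_pos: [0.5681, 0.0332, 0.1824]
orientation: [-0.691, -3.064, -0.0]
contact_force: [1.1, 0.4, 0.1]
grip_width: 0.0555
gripper_force: 0.0
```

Request:
{"method": "send_rows", "body": {"steps": [{"dx": 0.0, "dy": 0.0, "dz": -2.0, "yaw": 0.0, "gripper": 0.65}, {"dx": 0.0, "dy": 0.0, "dz": -2.0, "yaw": 0.0, "gripper": 0.65}, {"dx": 0.0, "dy": 0.0, "dz": -2.0, "yaw": 0.0, "gripper": 0.65}]}}

```text
clock: 16.82
tcp_pos: [0.5679, 0.0327, 0.1996]
orientation: [-0.692, -3.063, 0.001]
contact_force: [0.5, -0.9, 0.3]
grip_width: 0.0557
gripper_force: 0.0
```

```bash
python3 hole.py .054; python3 - <<'E'
from h import *
f=load("fl.npz");p=f["K"]@(f["R"]@np.array([.55,.0426,.054])+f["t"]);print(p/p[2])
E
python3 leaf.py .054 255 147; cp fl.npz fr.npz; python3 screws.py
```

```text
hole [0.5923 0.0233 0.054 ] [20.3 25.4] tool [-0.0263  0.0021  0.1455]
hole [0.5494 0.0424 0.054 ] [14.9 15.5] tool [0.0206 0.0009 0.1456]
hole [0.5128 0.0586 0.054 ] [17.4 41.2] tool [ 0.0606 -0.0002  0.1457]
z 0.053 16.825 [0.5679 0.0327 0.1996] [-6.920e-01 -3.063e+00  1.000e-03] [ 0.5 -0.9  0.3]
[254.23722804 156.17192791   1.        ]
rect [543.4  44.9] [36.  83.3] 65.5
edge 83 -23.6 [549.2  61.7]
edge 83 -23.9 [534.1  30.1]
hole [549.4  42.4] [14.9 15.5]
hole [512.8  58.6] [17.4 41.2]
z 0.053
97 [0.5004 0.0252 0.03  ]
84 [0.5323 0.092  0.03  ]
102 [0.6    0.0596 0.03  ]
85 [ 0.5671 -0.0065  0.03  ]
[0.5499 0.0426 0.03  ]
```

Request:
{"method": "send_rows", "body": {"steps": [{"dx": 4.8, "dy": 3.5, "dz": 0.0, "yaw": 0.0, "gripper": 0.7}, {"dx": 9.5, "dy": 7.0, "dz": 0.0, "yaw": 0.0, "gripper": 0.7}, {"dx": 14.3, "dy": 10.5, "dz": 0.0, "yaw": 0.0, "gripper": 0.7}, {"dx": 19.0, "dy": 14.0, "dz": 0.0, "yaw": 0.0, "gripper": 0.7}, {"dx": 19.0, "dy": 14.0, "dz": 0.0, "yaw": 0.0, "gripper": 0.7}]}}

```text
clock: 17.5
tcp_pos: [0.454, 0.2454, 0.1993]
orientation: [-0.678, -3.065, 0.001]
contact_force: [0.9, 0.4, -0.8]
grip_width: 0.0602
gripper_force: 0.0
```

Request:
{"method": "send_rows", "body": {"steps": [{"dx": 0.0, "dy": 0.0, "dz": 0.0, "yaw": 0.0, "gripper": 0.7}, {"dx": 0.0, "dy": 0.0, "dz": 0.0, "yaw": 0.0, "gripper": 0.7}]}}

```text
clock: 17.75
tcp_pos: [0.458, 0.239, 0.2003]
orientation: [-0.697, -3.063, 0.002]
contact_force: [-0.2, -0.1, 0.3]
grip_width: 0.0599
gripper_force: 0.0
```

```bash
python3 ring.py 10 28 .012; python3 - <<'E'
from h import *
f=load("fr.npz");S=load("f0_scene.npz")
# two-view height of the collar's hole region: wrist vs scene centroids of the top
h=hsv(S);m=box((h[...,1]>120)&(h[...,0]>8)&(h[...,0]<30),340,199,12);print(m.sum(),cen(m))
hf=hsv(f);mf=box((hf[...,1]>110)&(hf[...,0]>9)&(hf[...,0]<29),254,140,60);print(mf.sum(),tri(S,cen(m),f,cen(mf)))
E
```

```text
top z [0.0109 0.0119] px 932 [254.2 134.7]
outer [0.4268 0.2552 0.012 ] [37.6 37.9] tool frame [0.0353 0.0014 0.1883]
hole [0.4264 0.2554 0.012 ] [15.4 16. ] tool frame [0.0356 0.0014 0.1883]
17.75 [0.458  0.239  0.2003] [-6.970e-01 -3.063e+00  2.000e-03]
136 [339.52205882 199.57352941]
932 (array([0.42707441, 0.25456807, 0.00712549]), np.float64(0.0011538558036877282))
```

Request:
{"method": "send_rows", "body": {"steps": [{"dx": 3.5, "dy": 0.0, "dz": 4.0, "yaw": 0.0, "gripper": 0.7}, {"dx": 3.5, "dy": 0.0, "dz": 9.5, "yaw": 0.0, "gripper": 0.7}, {"dx": 3.5, "dy": 0.0, "dz": 14.0, "yaw": 0.0, "gripper": 0.7}, {"dx": 3.5, "dy": 0.0, "dz": 17.0, "yaw": 0.0, "gripper": 0.7}, {"dx": 3.5, "dy": 0.0, "dz": 18.6, "yaw": 0.0, "gripper": 0.7}]}}

```text
clock: 18.42
tcp_pos: [0.4259, 0.2543, 0.0133]
orientation: [-0.696, -3.063, 0.003]
contact_force: [-0.0, -0.5, 0.2]
grip_width: 0.0597
gripper_force: 0.0
```

Request:
{"method": "send_rows", "body": {"steps": [{"dx": 0.0, "dy": 0.0, "dz": 0.8, "yaw": 0.0, "gripper": 0.7}, {"dx": 0.0, "dy": 0.0, "dz": 1.4, "yaw": 0.0, "gripper": 0.7}, {"dx": 0.0, "dy": 0.0, "dz": 1.4, "yaw": 0.0, "gripper": 0.7}]}}

```text
clock: 18.8
tcp_pos: [0.4263, 0.2559, 0.0012]
orientation: [0.693, 3.064, 0.001]
contact_force: [0.1, -0.6, 0.8]
grip_width: 0.0595
gripper_force: 0.0
```

```bash
python3 tips.py; python3 ring.py 10 28 .012
```

```text
finger -1 427 low z [0.0081 0.0106] tool z [-0.0095 -0.007 ] y [-0.0353 -0.0289]
finger 1 430 low z [0.009  0.0111] tool z [-0.0099 -0.0078] y [0.0306 0.037 ]
18.8 [0.4263 0.2559 0.0012] [ 0.1 -0.6  0.8] 0.0595
top z [0.0107 0.0116] px 4905 [250.7 251.5]
outer [0.4249 0.2562 0.012 ] [37.7 41.4] tool frame [ 0.0014 -0.0004 -0.0107]
hole [0.4238 0.2568 0.012 ] [10.5 13.7] tool frame [ 0.0026 -0.0004 -0.0107]
18.85 [0.4263 0.256  0.0013] [6.930e-01 3.064e+00 1.000e-03]
```

Request:
{"method": "send_rows", "body": {"steps": [{"dx": 0.0, "dy": -0.15, "dz": 0.2, "yaw": 0.0, "gripper": 0.7}, {"dx": 0.0, "dy": -0.15, "dz": 0.2, "yaw": 0.0, "gripper": 0.3}, {"dx": 0.0, "dy": -0.15, "dz": 0.2, "yaw": 0.0, "gripper": 0.3}, {"dx": 0.0, "dy": -0.15, "dz": 0.2, "yaw": 0.0, "gripper": 0.3}, {"dx": 0.0, "dy": -0.15, "dz": 0.2, "yaw": 0.0, "gripper": 0.3}], "force": 40}}

```text
clock: 19.52
tcp_pos: [0.4253, 0.2544, -0.0007]
orientation: [-0.693, -3.064, -0.0]
contact_force: [-2.3, 0.3, 6.3]
grip_width: 0.0382
gripper_force: 39.3
```

```bash
python3 ring.py 10 28 .012
```

```text
top z [0.0107 0.0116] px 5094 [253.6 254. ]
outer [0.4246 0.2556 0.012 ] [38.3 41.3] tool frame [ 0.0011  0.0008 -0.0127]
hole [0.4236 0.2562 0.012 ] [10.3 13.7] tool frame [ 0.0023  0.0009 -0.0127]
19.525 [ 0.4253  0.2544 -0.0007] [-0.693 -3.064 -0.   ]
```

Request:
{"method": "send_rows", "body": {"steps": [{"dx": 0.0, "dy": 0.0, "dz": -3.0, "yaw": 0.0, "gripper": 0.3}, {"dx": 0.0, "dy": 0.0, "dz": -8.0, "yaw": 0.0, "gripper": 0.3}, {"dx": -2.0, "dy": -1.4, "dz": -12.0, "yaw": 0.0, "gripper": 0.3}, {"dx": -6.0, "dy": -4.1, "dz": -12.0, "yaw": 0.0, "gripper": 0.3}, {"dx": -10.5, "dy": -7.2, "dz": -12.0, "yaw": 0.0, "gripper": 0.3}]}}

```text
clock: 20.2
tcp_pos: [0.4897, 0.1442, 0.1196]
orientation: [0.689, 3.064, 0.003]
contact_force: [0.9, -0.1, -0.9]
grip_width: 0.0379
gripper_force: 40.7
```

Request:
{"method": "send_rows", "body": {"steps": [{"dx": -4.0, "dy": -2.7, "dz": 0.0, "yaw": 0.0, "gripper": 0.3}, {"dx": -7.5, "dy": -5.1, "dz": 0.0, "yaw": 0.0, "gripper": 0.3}, {"dx": -9.8, "dy": -6.7, "dz": 0.0, "yaw": 0.0, "gripper": 0.3}, {"dx": -9.8, "dy": -6.7, "dz": 0.0, "yaw": 0.0, "gripper": 0.3}, {"dx": -9.8, "dy": -6.7, "dz": 0.0, "yaw": 0.0, "gripper": 0.3}]}}

```text
clock: 20.82
tcp_pos: [0.5481, 0.0423, 0.1185]
orientation: [-0.692, -3.063, -0.0]
contact_force: [0.5, 0.1, -0.6]
grip_width: 0.0381
gripper_force: 40.7
```

Request:
{"method": "send_rows", "body": {"steps": [{"dx": 0.0, "dy": 0.0, "dz": 2.0, "yaw": 0.0, "gripper": 0.3}, {"dx": 0.0, "dy": 0.0, "dz": 4.0, "yaw": 0.0, "gripper": 0.3}, {"dx": 0.0, "dy": 0.0, "dz": 4.5, "yaw": 0.0, "gripper": 0.3}, {"dx": 0.0, "dy": 0.0, "dz": 4.5, "yaw": 0.0, "gripper": 0.3}]}}

```text
clock: 21.32
tcp_pos: [0.5484, 0.0423, 0.0738]
orientation: [-0.691, -3.064, -0.0]
contact_force: [0.3, 0.5, -0.1]
grip_width: 0.0383
gripper_force: 40.6
```

```bash
python3 ring.py 10 28 .087
```

```text
top z [0.0851 0.086 ] px 5289 [254.3 252.7]
outer [0.5461 0.0447 0.087 ] [39.1 44.9] tool frame [ 0.0031  0.0012 -0.0132]
hole [0.5465 0.0443 0.087 ] [10.3 13.8] tool frame [ 0.0025  0.001  -0.0132]
21.325 [0.5484 0.0423 0.0738] [-0.691 -3.064 -0.   ]
```

Position matches the target within 0.5 mm. Lowering onto the plate.

Request:
{"method": "send_rows", "body": {"steps": [{"dx": 0.0, "dy": 0.0, "dz": 1.0, "yaw": 0.0, "gripper": 0.3}, {"dx": 0.0, "dy": 0.0, "dz": 1.6, "yaw": 0.0, "gripper": 0.3}, {"dx": 0.0, "dy": 0.0, "dz": 1.9, "yaw": 0.0, "gripper": 0.3}, {"dx": 0.0, "dy": 0.0, "dz": 2.0, "yaw": 0.0, "gripper": 0.3}, {"dx": 0.0, "dy": 0.0, "dz": 2.0, "yaw": 0.0, "gripper": 0.3}]}}

```text
clock: 22.0
tcp_pos: [0.5488, 0.0415, 0.0538]
orientation: [0.693, 3.064, 0.0]
contact_force: [0.7, -0.6, -0.4]
grip_width: 0.0379
gripper_force: 40.7
```

Request:
{"method": "send_rows", "body": {"steps": [{"dx": 0.0, "dy": 0.0, "dz": 0.1, "yaw": 0.0, "gripper": 0.3}, {"dx": 0.0, "dy": 0.0, "dz": 0.1, "yaw": 0.0, "gripper": 0.3}]}}

```text
clock: 22.25
tcp_pos: [0.5489, 0.0415, 0.0533]
orientation: [0.693, 3.064, 0.001]
contact_force: [-2.1, -0.8, 4.5]
grip_width: 0.0381
gripper_force: 41.1
```

Request:
{"method": "send_rows", "body": {"steps": [{"dx": 0.0, "dy": 0.0, "dz": 0.0, "yaw": 0.0, "gripper": 0.65}, {"dx": 0.0, "dy": 0.0, "dz": 0.0, "yaw": 0.0, "gripper": 0.65}, {"dx": 0.0, "dy": 0.0, "dz": -3.0, "yaw": 0.0, "gripper": 0.65}, {"dx": 0.0, "dy": 0.0, "dz": -9.0, "yaw": 0.0, "gripper": 0.65}, {"dx": -2.2, "dy": 0.0, "dz": -14.0, "yaw": 0.0, "gripper": 0.65}]}}

```text
clock: 22.88
tcp_pos: [0.5678, 0.0327, 0.1944]
orientation: [-0.691, -3.064, -0.0]
contact_force: [1.2, 0.3, -0.3]
grip_width: 0.0558
gripper_force: 0.0
```

Request:
{"method": "send_rows", "body": {"steps": [{"dx": 0.0, "dy": 0.0, "dz": -1.0, "yaw": 0.0, "gripper": 0.65}, {"dx": 0.0, "dy": 0.0, "dz": -1.0, "yaw": 0.0, "gripper": 0.65}, {"dx": 0.0, "dy": 0.0, "dz": -1.0, "yaw": 0.0, "gripper": 0.65}]}}

```text
clock: 23.25
tcp_pos: [0.5671, 0.0324, 0.201]
orientation: [-0.691, -3.061, 0.002]
contact_force: [-0.2, -0.9, 0.2]
grip_width: 0.0556
gripper_force: 0.0
```

```bash
python3 ring.py 10 28 .066; python3 screws.py; cp fr.npz fl.npz; python3 leaf.py .054 255 147|grep edge; python3 - <<'E'
from h import *
f=load("fr.npz");h=hsv(f)   # collar hole axis check vs plate; red pin head, black head
m=((h[...,1]>110)&((h[...,0]<8)|(h[...,0]>170))).astype(np.uint8);n,l,s,c=cv2.connectedComponentsWithStats(m)
for i in range(1,n):
    if s[i,4]>30: print(s[i].tolist(),cloud(f,l==i).mean(0).round(3))
E
```

```text
top z [0.0648 0.0657] px 1380 [255.1 158.3]
outer [0.5497 0.0427 0.066 ] [38.1 41.1] tool frame [0.0197 0.0021 0.135 ]
hole [0.5497 0.0423 0.066 ] [14.1 15.3] tool frame [0.0195 0.0017 0.135 ]
23.25 [0.5671 0.0324 0.201 ] [-6.910e-01 -3.061e+00  2.000e-03]
99 [0.5003 0.0253 0.03  ]
79 [0.5322 0.0921 0.03  ]
100 [0.6001 0.0597 0.03  ]
83 [ 0.567  -0.0066  0.03  ]
[0.5499 0.0426 0.03  ]
edge 59 -24.5 [530.2  69.2]
edge 61 -24.5 [517.1  38.2]
[250, 215, 10, 20, 168] [0.619 0.01  0.037]
```

```bash
python3 - <<'E'
from h import *
S,D=load("f0_scene.npz"),load("f0_side.npz")
for n,a,b in(("bottle",(351,332),(461,162)),("can",(298,330),(488,224))): print(n,tri(S,np.array(a)/1.5,D,np.array(b)/1.5))
for f,p in((S,(489,340)),(D,(356,205)),(S,(455,328)),(D,(370,215))): print(cloud(f,box(np.ones(f["depth"].shape,bool),int(p[0]/1.5),int(p[1]/1.5),1)).mean(0))
E
```

```text
bottle (array([0.7673703 , 0.13807675, 0.19321859]), np.float64(0.0013058140139995766))
can (array([0.75118086, 0.02368626, 0.11492678]), np.float64(0.005225215589337552))
[0.59929819 0.27773691 0.08667241]
[0.59760896 0.27079706 0.08151789]
[0.60329239 0.22062904 0.08659153]
[0.59910473 0.21506258 0.08349288]
```

Request:
{"method": "send_rows", "body": {"steps": [{"dx": 1.2, "dy": 5.8, "dz": 0.0, "yaw": 0.0, "gripper": 0.5}, {"dx": 2.4, "dy": 11.6, "dz": 0.0, "yaw": 0.0, "gripper": 0.5}, {"dx": 3.5, "dy": 17.4, "dz": 0.0, "yaw": 0.0, "gripper": 0.5}, {"dx": 4.7, "dy": 23.2, "dz": 0.0, "yaw": 0.0, "gripper": 0.5}, {"dx": 4.7, "dy": 23.2, "dz": 0.0, "yaw": 0.0, "gripper": 0.5}]}}

```text
clock: 23.92
tcp_pos: [0.6241, 0.2691, 0.2]
orientation: [-0.678, -3.064, -0.001]
contact_force: [0.2, 0.0, 0.7]
grip_width: 0.0425
gripper_force: 0.0
```

Request:
{"method": "send_rows", "body": {"steps": [{"dx": 0.0, "dy": 0.0, "dz": 0.0, "yaw": 0.0, "gripper": 0.5}, {"dx": 0.0, "dy": 0.0, "dz": 0.0, "yaw": 0.0, "gripper": 0.5}]}}

```text
clock: 24.18
tcp_pos: [0.6258, 0.2595, 0.2023]
orientation: [-0.697, -3.063, 0.002]
contact_force: [0.5, -0.1, 0.8]
grip_width: 0.0426
gripper_force: 0.0
```

```bash
python3 - <<'E'
from h import *
o=status.get_obs();f=imaging.grab_frame("wrist");np.savez("fp.npz",**f);h=hsv(f);Rt=cv2.Rodrigues(o["orientation"])[0]
cv2.imwrite("pics/w6.png",cv2.resize(f["color"][:,:,::-1],None,fx=1.5,fy=1.5))
m=((h[...,1]>100)&((h[...,0]<8)|(h[...,0]>168))).astype(np.uint8);n,l,s,c=cv2.connectedComponentsWithStats(m)
for i in range(1,n):
    if s[i,4]>60:
        w=cloud(f,l==i);t=w[w[:,2]>.083];zt=np.median(t[:,2]) if len(t) else 0
        print(s[i].tolist(),c[i].round(1),"top z",round(float(zt),4))
        if len(t)>20: print(cv2.minEnclosingCircle((t[:,:2]*1000).astype(np.float32)),t.mean(0).round(4),((t.mean(0)-o["tcp_pos"])@Rt).round(4))
Z=np.full(m.shape,9.);k=f["depth"]>0;Z[k]=cloud(f,k)[:,2]
d=((abs(Z-.086)<.004)).astype(np.uint8);n,l,s,c=cv2.connectedComponentsWithStats(d)
for i in range(1,n):
    if s[i,4]>100:
        ct=cv2.findContours((l==i).astype(np.uint8),0,1)[0][0]
        Q=np.array([plane(f,q[0],.086)[:2] for q in ct],np.float32)*1000;print("head",s[i,4],c[i].round(1),cv2.fitEllipse(Q))
print(o["clock"],o["tcp_pos"],o["orientation"])
E
```

```text
[332, 49, 180, 256, 10942] [431.2 196.4] top z 0.2655
[249, 132, 31, 32, 583] [263.9 147.4] top z 0.0849
((601.7784423828125, 281.3348083496094), 12.689009666442871) [0.6014 0.2813 0.0849] [0.0314 0.0093 0.1174]
[28, 251, 9, 13, 74] [ 32.3 257. ] top z 0.0
[43, 250, 12, 21, 172] [ 48.7 261.6] top z 0.0
head 732 [263.6 148.5] ((601.4609375, 281.11578369140625), (24.46951675415039, 24.618690490722656), 125.85088348388672)
head 677 [200.9 179.6] ((602.3903198242188, 221.832275390625), (24.445512771606445, 25.040132522583008), 18.597646713256836)
head 222 [497.4 320.4] ((849.763916015625, 414.3917541503906), (9.253111839294434, 33.69449996948242), 179.16143798828125)
head 153 [377.9 364.8] ((849.9545288085938, 292.3384094238281), (9.123686790466309, 26.08816146850586), 178.790283203125)
head 154 [125.6 367.1] ((742.2376098632812, 59.71395492553711), (11.559281349182129, 22.52178382873535), 117.32516479492188)
24.175 [0.62584548 0.25950924 0.20229056] [-6.96783929e-01 -3.06274169e+00  2.23346911e-03]
```

View pics/w6.png

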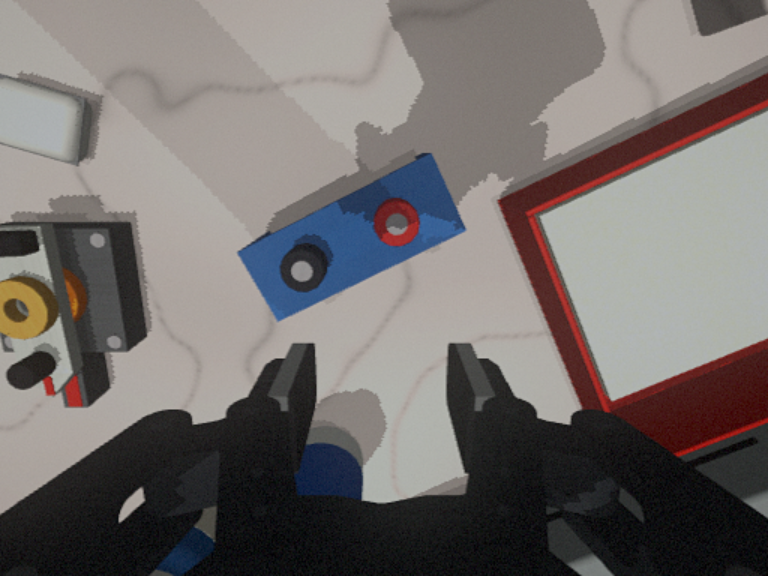

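Red head at (397,222), black head at (303,268), 60 mm apart as expected.

Request:
{"method": "send_rows", "body": {"steps": [{"dx": 3.1, "dy": 0.8, "dz": 2.0, "yaw": 0.0, "gripper": 0.45}, {"dx": 3.1, "dy": 0.8, "dz": 6.0, "yaw": 0.0, "gripper": 0.45}, {"dx": 3.1, "dy": 0.8, "dz": 9.5, "yaw": 0.0, "gripper": 0.45}, {"dx": 3.1, "dy": 0.8, "dz": 9.5, "yaw": 0.0, "gripper": 0.45}, {"dx": 3.1, "dy": 0.8, "dz": 9.5, "yaw": 0.0, "gripper": 0.45}]}}

```text
clock: 24.85
tcp_pos: [0.6025, 0.2818, 0.1094]
orientation: [0.695, 3.062, 0.002]
contact_force: [0.3, -0.5, 0.1]
grip_width: 0.0384
gripper_force: 0.0
```

```bash
cat > pin.py <<'E'
import sys
from h import *
o=status.get_obs();f=imaging.grab_frame("wrist");np.savez("fp.npz",**f);h=hsv(f);Rt=cv2.Rodrigues(o["orientation"])[0]
m=((h[...,1]>100)&((h[...,0]<8)|(h[...,0]>168))).astype(np.uint8)
m=cv2.morphologyEx(box(m,256,250,90),cv2.MORPH_CLOSE,np.ones((9,9)));n,l,s,c=cv2.connectedComponentsWithStats(m);i=1+s[1:,4].argmax()
w=cloud(f,l==i);z=np.percentile(w[:,2],80);t=w[abs(w[:,2]-z)<.003];C,r=cv2.minEnclosingCircle((t[:,:2]*1000).astype(np.float32))
P=np.r_[np.array(C)/1000,z];print(s[i].tolist(),"head",P.round(4),round(r,1),"tool",((P-o["tcp_pos"])@Rt).round(4),o["clock"],o["tcp_pos"].round(4),o["orientation"].round(3),o["contact_force"].round(1))
E
python3 pin.py; python3 tips.py
```

```text
[229, 196, 45, 50, 1439] head [0.6017 0.2814 0.0853] 12.8 tool [ 0.0006 -0.0008  0.024 ] 24.85 [0.6025 0.2818 0.1094] [6.950e-01 3.062e+00 2.000e-03] [ 0.3 -0.5  0.1]
finger -1 229 low z [0.0557 0.0575] tool z [0.0522 0.054 ] y [-0.0407 -0.0256]
finger 1 203 low z [0.0637 0.0641] tool z [0.0457 0.0462] y [0.0252 0.0317]
24.9 [0.6028 0.2821 0.1098] [0.3 0.2 0.8] 0.0387
```

Request:
{"method": "send_rows", "body": {"steps": [{"dx": 0.0, "dy": -0.15, "dz": 1.5, "yaw": 0.0, "gripper": 0.45}, {"dx": 0.0, "dy": -0.15, "dz": 3.0, "yaw": 0.0, "gripper": 0.45}, {"dx": 0.0, "dy": -0.15, "dz": 4.2, "yaw": 0.0, "gripper": 0.45}, {"dx": 0.0, "dy": -0.15, "dz": 4.5, "yaw": 0.0, "gripper": 0.45}, {"dx": 0.0, "dy": -0.15, "dz": 4.5, "yaw": 0.0, "gripper": 0.45}]}}

```text
clock: 25.58
tcp_pos: [0.6002, 0.2808, 0.0643]
orientation: [-0.693, -3.062, 0.0]
contact_force: [-8.3, -3.2, 18.8]
grip_width: 0.0388
gripper_force: 9.6
```

```bash
python3 pin.py
```

```text
[226, 226, 58, 69, 2604] head [0.6018 0.2814 0.0853] 13.1 tool [-0.0012  0.0013 -0.021 ] 25.575 [0.6002 0.2808 0.0643] [-0.693 -3.062  0.   ] [-8.3 -3.2 18.8]
```

Request:
{"method": "send_rows", "body": {"steps": [{"dx": 0.0, "dy": 0.0, "dz": -0.4, "yaw": 0.0, "gripper": 0.45}, {"dx": 0.0, "dy": 0.0, "dz": -0.4, "yaw": 0.0, "gripper": 0.45}]}}

```text
clock: 25.88
tcp_pos: [0.6008, 0.281, 0.0665]
orientation: [0.693, 3.064, 0.0]
contact_force: [-0.3, -0.2, 0.4]
grip_width: 0.0383
gripper_force: 0.0
```

```bash
python3 pin.py; python3 - <<'E'
from h import *
o=status.get_obs();Rt=cv2.Rodrigues(o["orientation"])[0]
print(o["grip_width"],o["gripper_force"],o["moment"])
f=load("fp.npz");m=f["depth"]>0;Z=np.full(m.shape,9.);Z[m]=cloud(f,m)[:,2]
for v in range(215,300,5): print(v,(Z[v,190:322:6]*1000).round().astype(int))
cv2.imwrite("pics/w7.png",cv2.resize(f["color"][:,:,::-1],None,fx=1.5,fy=1.5))
E
```

```text
[225, 223, 58, 68, 2515] head [0.6017 0.2812 0.0852] 13.0 tool [-0.0007  0.0006 -0.0187] 25.875 [0.6008 0.281  0.0665] [0.693 3.064 0.   ] [-0.3 -0.2  0.4]
0.03802343841004605 0.0 [ 0.00281948 -0.03143851 -0.01944843]
215 [-1 56 62 65 66 64 64 65 64 65 65 65 65 64 66 65 66 65 65 65 65 67]
220 [61 64 65 65 65 65 65 65 65 65 64 65 64 64 65 64 64 65 65 65 66 65]
225 [65 63 65 65 65 66 65 65 65 67 68 68 66 64 65 64 65 65 65 65 64 66]
230 [65 65 72 74 66 64 66 64 68 73 73 75 72 70 66 65 65 64 74 74 65 65]
235 [65 79 79 79 68 66 66 70 77 79 80 80 78 77 71 65 64 66 79 80 80 66]
240 [77 84 85 84 68 65 65 75 81 84 85 84 83 83 77 65 65 65 84 85 86 75]
245 [81 89 89 87 70 64 65 81 85 86 86 85 84 84 82 65 65 65 85 89 90 82]
250 [94 95 94 89 70 66 75 84 85 85 86 85 86 84 84 65 65 64 85 94 95 94]
255 [99 99 98 87 70 64 82 86 85 85 85 85 85 85 86 82 66 64 86 98 99 99]
260 [ 103  102  102   88   70 9000   85   85   84   85   85   86   85   85
   85   85   66   65   85  101  103  103]
265 [105 105 103  89  71  65  84  86  86  85  86  85  86  85  85  84  66  65
  87 101 105 104]
270 [112 104 104  91  71  65  84  85  85  85  84  86  86  84  85  85  65  65
  89 102 104 112]
275 [114 107 105  91  65  63  64  85  85  84  85  86  86  86  85  65  65  65
  89 102 106 114]
280 [118 107 105  91  66  66  65  85  85  85  84  85  86  85  85  65  65   0
  89 102 107 117]
285 [121 108 105  93  65  64  65  65  85  85  85  85  85  84  65   0  -2  -3
  88 103 107 120]
290 [124 109 104  92  64  65  64  65  65  65  85  84  65  -1  -2  -1  -1  -1
  89 104 107 123]
295 [134 133 106  95  65  65  65  65  64  65  65  -1  -2  -1  -2   0   0  -1
  -1 105 108 134]
```

View pics/w7.png

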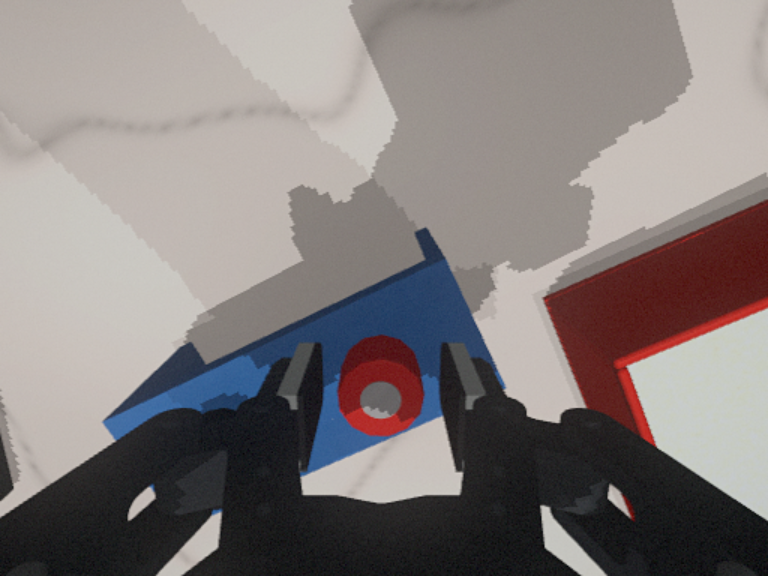

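Fingers straddle the head (inner faces at u=320 and 442, head at 381), and the tips had touched the rack's top. Raised clear now, so gripping.

Request:
{"method": "send_rows", "body": {"steps": [{"dx": 0.0, "dy": 0.0, "dz": -0.1, "yaw": 0.0, "gripper": 0.1}, {"dx": 0.0, "dy": 0.0, "dz": -0.1, "yaw": 0.0, "gripper": 0.1}, {"dx": 0.0, "dy": 0.0, "dz": -0.1, "yaw": 0.0, "gripper": 0.1}, {"dx": 0.0, "dy": 0.0, "dz": -0.1, "yaw": 0.0, "gripper": 0.1}, {"dx": 0.0, "dy": 0.0, "dz": -0.1, "yaw": 0.0, "gripper": 0.1}], "force": 60}}

```text
clock: 26.55
tcp_pos: [0.6007, 0.2809, 0.0677]
orientation: [-0.693, -3.064, 0.0]
contact_force: [-0.0, -0.7, -1.7]
grip_width: 0.024
gripper_force: 58.8
```

```bash
python3 pin.py
```

```text
[220, 223, 67, 67, 2544] head [0.6024 0.2821 0.0859] 13.9 tool [-0.0011  0.0018 -0.0182] 26.55 [0.6007 0.2809 0.0677] [-0.693 -3.064  0.   ] [-0.  -0.7 -1.7]
```

Request:
{"method": "send_rows", "body": {"steps": [{"dx": 0.0, "dy": 0.0, "dz": -1.5, "yaw": 0.0, "gripper": 0.1}, {"dx": 0.0, "dy": 0.0, "dz": -4.5, "yaw": 0.0, "gripper": 0.1}, {"dx": 0.0, "dy": 0.0, "dz": -8.5, "yaw": 0.0, "gripper": 0.1}, {"dx": 0.0, "dy": 0.0, "dz": -11.0, "yaw": 0.0, "gripper": 0.1}, {"dx": 0.0, "dy": 0.0, "dz": -11.0, "yaw": 0.0, "gripper": 0.1}]}}

```text
clock: 27.22
tcp_pos: [0.6025, 0.2815, 0.1813]
orientation: [0.692, 3.06, 0.006]
contact_force: [-0.3, 0.3, -1.1]
grip_width: 0.0237
gripper_force: 58.9
```

```bash
python3 pin.py
```

```text
[217, 223, 65, 68, 2571] head [0.6037 0.281  0.1994] 13.7 tool [-0.0013  0.0001 -0.0181] 27.225 [0.6025 0.2815 0.1813] [0.692 3.06  0.006] [-0.3  0.3 -1.1]
```

Request:
{"method": "send_rows", "body": {"steps": [{"dx": -0.8, "dy": -3.0, "dz": 0.0, "yaw": 0.0, "gripper": 0.1}, {"dx": -2.1, "dy": -8.8, "dz": 0.0, "yaw": 0.0, "gripper": 0.1}, {"dx": -3.4, "dy": -14.6, "dz": 0.0, "yaw": 0.0, "gripper": 0.1}, {"dx": -4.7, "dy": -20.0, "dz": 0.0, "yaw": 0.0, "gripper": 0.1}, {"dx": -5.6, "dy": -23.8, "dz": 0.0, "yaw": 0.0, "gripper": 0.1}]}}

```text
clock: 27.9
tcp_pos: [0.5472, 0.039, 0.1768]
orientation: [-0.696, -3.062, 0.002]
contact_force: [-0.5, 0.2, -0.4]
grip_width: 0.0236
gripper_force: 59.0
```

Request:
{"method": "send_rows", "body": {"steps": [{"dx": 0.0, "dy": 0.0, "dz": 1.0, "yaw": 0.0, "gripper": 0.1}, {"dx": 0.0, "dy": 0.0, "dz": 3.0, "yaw": 0.0, "gripper": 0.1}, {"dx": 0.0, "dy": 0.0, "dz": 3.0, "yaw": 0.0, "gripper": 0.1}, {"dx": 0.0, "dy": 0.0, "dz": 3.0, "yaw": 0.0, "gripper": 0.1}, {"dx": 0.0, "dy": 0.0, "dz": 3.0, "yaw": 0.0, "gripper": 0.1}]}}

```text
clock: 28.52
tcp_pos: [0.5494, 0.0424, 0.1483]
orientation: [0.692, 3.064, 0.001]
contact_force: [-0.7, -0.3, -0.2]
grip_width: 0.024
gripper_force: 59.1
```

```bash
python3 pin.py; python3 - <<'E'
from h import *
f=imaging.grab_frame("side");s=imaging.grab_frame("scene")
def crop(f,P,r=32):
    p=f["K"]@(f["R"]@np.array(P)+f["t"]);u,v=(p[:2]/p[2]).astype(int);return cv2.resize(f["color"][v-r:v+r,u-r:u+r,::-1],(400,400),interpolation=cv2.INTER_CUBIC)
cv2.imwrite("pics/p8.png",np.hstack([crop(f,(.55,.0425,.09)),crop(s,(.55,.0425,.09))]))
E
```

```text
[227, 223, 61, 67, 2662] head [0.5508 0.0434 0.1665] 14.2 tool [-0.0009  0.0015 -0.0182] 28.525 [0.5494 0.0424 0.1483] [6.920e-01 3.064e+00 1.000e-03] [-0.7 -0.3 -0.2]
```

View pics/p8.png

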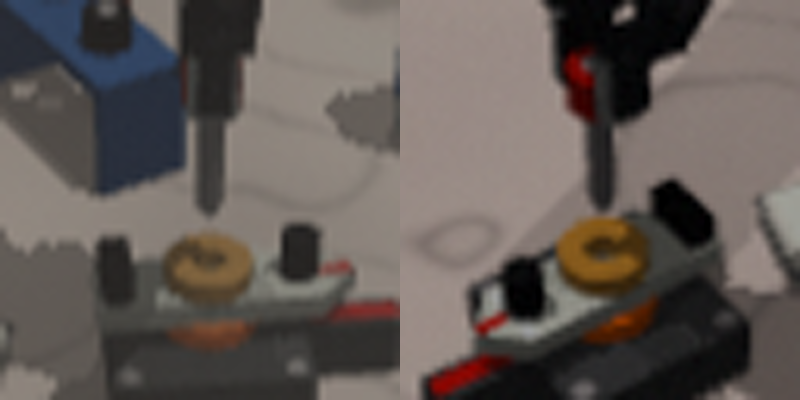

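Stack and pin look good: nose over the hole in both views (209 vs 210, 601 vs 604), red tip over the red mark. Inserting.

Request:
{"method": "send_rows", "body": {"steps": [{"dx": 0.05, "dy": 0.0, "dz": 1.5, "yaw": 0.0, "gripper": 0.1}, {"dx": 0.05, "dy": 0.0, "dz": 2.2, "yaw": 0.0, "gripper": 0.1}, {"dx": 0.05, "dy": 0.0, "dz": 2.8, "yaw": 0.0, "gripper": 0.1}, {"dx": 0.05, "dy": 0.0, "dz": 3.4, "yaw": 0.0, "gripper": 0.1}, {"dx": 0.05, "dy": 0.0, "dz": 3.8, "yaw": 0.0, "gripper": 0.1}]}}

```text
clock: 29.3
tcp_pos: [0.5484, 0.0422, 0.1094]
orientation: [-0.693, -3.064, 0.0]
contact_force: [-0.3, -0.1, -0.5]
grip_width: 0.0237
gripper_force: 59.1
```

Nose is inside the collar and plate with no side force.

Request:
{"method": "send_rows", "body": {"steps": [{"dx": 0.0, "dy": 0.0, "dz": 0.5, "yaw": 0.0, "gripper": 0.1}, {"dx": 0.0, "dy": 0.0, "dz": 1.0, "yaw": 0.0, "gripper": 0.1}, {"dx": 0.0, "dy": 0.0, "dz": 1.5, "yaw": 0.0, "gripper": 0.1}, {"dx": 0.0, "dy": 0.0, "dz": 2.0, "yaw": 0.0, "gripper": 0.1}, {"dx": 0.0, "dy": 0.0, "dz": 2.4, "yaw": 0.0, "gripper": 0.1}]}}

```text
clock: 29.92
tcp_pos: [0.5485, 0.0422, 0.0855]
orientation: [0.693, 3.064, -0.0]
contact_force: [0.9, -0.1, -0.1]
grip_width: 0.0238
gripper_force: 59.1
```

Request:
{"method": "send_rows", "body": {"steps": [{"dx": 0.0, "dy": 0.0, "dz": 0.4, "yaw": 0.0, "gripper": 0.1}, {"dx": 0.0, "dy": 0.0, "dz": 0.8, "yaw": 0.0, "gripper": 0.1}, {"dx": 0.0, "dy": 0.0, "dz": 1.2, "yaw": 0.0, "gripper": 0.1}, {"dx": 0.0, "dy": 0.0, "dz": 1.6, "yaw": 0.0, "gripper": 0.1}, {"dx": 0.0, "dy": 0.0, "dz": 1.7, "yaw": 0.0, "gripper": 0.1}]}}

```text
clock: 30.55
tcp_pos: [0.5486, 0.0422, 0.0686]
orientation: [0.693, 3.064, -0.0]
contact_force: [1.1, -0.7, -1.4]
grip_width: 0.0239
gripper_force: 59.1
```

Fully in the bore; one more millimetre, then release and lift.

Request:
{"method": "send_rows", "body": {"steps": [{"dx": 0.0, "dy": 0.0, "dz": 0.1, "yaw": 0.0, "gripper": 0.1}, {"dx": 0.0, "dy": 0.0, "dz": 0.1, "yaw": 0.0, "gripper": 0.1}, {"dx": 0.0, "dy": 0.0, "dz": 0.1, "yaw": 0.0, "gripper": 0.45}, {"dx": 0.0, "dy": 0.0, "dz": 0.1, "yaw": 0.0, "gripper": 0.45}, {"dx": 0.0, "dy": 0.0, "dz": 0.1, "yaw": 0.0, "gripper": 0.45}]}}

```text
clock: 31.18
tcp_pos: [0.5485, 0.0423, 0.0679]
orientation: [-0.693, -3.064, -0.0]
contact_force: [-0.4, -0.4, 0.3]
grip_width: 0.0382
gripper_force: 0.0
```

Request:
{"method": "send_rows", "body": {"steps": [{"dx": 0.0, "dy": 0.0, "dz": -2.0, "yaw": 0.0, "gripper": 0.45}, {"dx": 0.0, "dy": 0.0, "dz": -5.0, "yaw": 0.0, "gripper": 0.45}, {"dx": -1.0, "dy": 0.0, "dz": -9.0, "yaw": 0.0, "gripper": 0.45}, {"dx": -2.2, "dy": 0.0, "dz": -13.0, "yaw": 0.0, "gripper": 0.45}, {"dx": -2.2, "dy": 0.0, "dz": -13.0, "yaw": 0.0, "gripper": 0.45}]}}

```text
clock: 31.8
tcp_pos: [0.5711, 0.0323, 0.2011]
orientation: [0.693, 3.058, 0.004]
contact_force: [-0.4, 0.6, 0.0]
grip_width: 0.0384
gripper_force: 0.0
```

Request:
{"method": "send_rows", "body": {"steps": [{"dx": 0.0, "dy": 0.0, "dz": 0.0, "yaw": 0.0, "gripper": 0.45}, {"dx": 0.0, "dy": 0.0, "dz": 0.0, "yaw": 0.0, "gripper": 0.45}]}}

```text
clock: 32.05
tcp_pos: [0.5672, 0.033, 0.1965]
orientation: [-0.692, -3.062, 0.001]
contact_force: [0.3, 0.4, -0.7]
grip_width: 0.0384
gripper_force: 0.0
```

```bash
python3 pin.py; cp fp.npz fl.npz; python3 leaf.py .054 255 147; python3 - <<'E'
from h import *
f=load("fp.npz");h=hsv(f)
for n,lo,hi,z in(("collar",10,28,.066),):
    m=((h[...,1]>110)&(h[...,0]>=lo)&(h[...,0]<=hi)).astype(np.uint8);_,l,s,c=cv2.connectedComponentsWithStats(m);i=1+s[1:,4].argmax()
    ct=cv2.convexHull(np.argwhere(l==i)[:,::-1].astype(np.int32));Q=np.array([plane(f,q[0],z)[:2] for q in ct],np.float32)*1000
    w=cloud(f,l==i);print(n,cv2.fitEllipse(Q),np.median(w[:,2]))
E
```

```text
[240, 160, 30, 19, 356] head [0.5503 0.0424 0.0856] 12.3 tool [0.019  0.0014 0.1109] 32.05 [0.5672 0.033  0.1965] [-6.920e-01 -3.062e+00  1.000e-03] [ 0.3  0.4 -0.7]
rect [523.3  53.8] [35.9 40.9] 65.5
edge 60 -23.9 [530.4  69.5]
edge 61 -24.4 [515.7  38.9]
hole [512.7  58.4] [17.5 41.5]
z 0.053
collar ((549.6597900390625, 42.94063186645508), (38.9237174987793, 42.207489013671875), 165.45606994628906) 0.06479779078779246
```

Head top is at about 86 mm (seated on the collar) and within 1 mm of the axis; the plate yaw is within 2°. Handing in.

```bash
python3 -c "
from bench import workorder
print(workorder.hand_in())"
```

```text
the job is handed in; nothing more can be done
None
```

The pivot is assembled on the mount (spacer, plate, collar, red-headed pin seated and released) and handed in at about 32 s; by camera the parts are within about 1 mm of the bore and the plate within 2° of the red mark, though the hand-in gave no verdict.

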